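Dose the beaker at the leaning pump bottle and put it on the scale

ROBOT

A 7-joint arm with a two-finger parallel gripper is mounted at the origin on a cart in front of the work surface, level with it; the furniture and walls round the work are solid. World frame = base frame: x ahead of the robot, y to its left, z up, the work surface at z = 0. Lengths are in m, angles in rad, forces in N, time in s.
With the tool pointing down it reaches from about 0.4 to 0.85 m from the base axis. Payload 4.5 kg.
Tool frame: the origin (TCP) lies midway between the tips of the shut fingers; the grasp point (between the pads) lies 19 mm behind it; z points along the fingers, y is the line along which they close (so a half turn about z gives the same grasp; the last joint's range is limited). The gripper opens to 88 mm and grips with 3 to 60 N. Pads are 18 mm wide; open, the fingers measure 123 mm over their backs; the gripper's body (75 mm by 187 mm) begins 45 mm behind the grasp point.
Start: joints at [1.362, 0.689, -0.195, 1.565, 0.157, 0.902, -0.215], TCP at [0.15, -0.607, 0.239] pointing down, gripper open.
Joint ranges: [-3.01, 3.01], [-0.46, 2.08], [-1.47, 1.51], [0.13, 2.56], [-1, 4.14], [0.04, 2.09], [-2.66, 2.66]. Speed limits (rad/s): [2.57, 2.57, 3.14, 3.14, 3.14, 3.14, 3.14].

INTERFACE

Orientations are given as a unit quaternion [x, y, z, w].
In Python, from plant import r gives the robot as it stands.
- The arm moves only by the tool carry_out, never from a script. Its argument "plan" is a list of rows, each an object with "rot": the turn, a rotation vector about the tool's x, y, z in rad, a list of three; "xyz": the shift along the tool's x, y, z in m, a list of three; "grip": the closure in counts, from 0 (fully open) to 255 (shut). In form: [{"rot": [wx, wy, wz], "xyz": [dx, dy, dz], "grip": grip}, ...]. A call has 1 to 8 rows; each row is the pose to reach, as a shift and turn from the pose commanded when the call began, along the tool's axes at that moment; what a row does not reach only later rows make up. A row lasts 1/12 s, in which the tool goes at most 41.7 mm and 7.16 degrees, less where a joint would pass 70% of its speed; a pose out of reach is approached as far as the arm can. A call with a gripper value outside its range is refused whole. The fingers move at their own pace and stop on an object; "squeeze" is the grip in N (left out, the last holds). Time passes only in rows, so rows that repeat a pose let the fingers close. It gives the time, the measured TCP pose, the force, the opening and the grip force at its end, in the units of the state.
- r.get_state(): the state, without advancing time (a new reading comes with each control period).
- r.snapshot(name): name is "scene" or "top" or "wrist"; returns the picture (400x640x3 uint8, red, green, blue); there is no depth.
- r.camera_params(name): a dict with "fx", "fy", "cx", "cy" (pixels), "position" and "attitude" of the camera in the world; the wrist camera has in their place "hand_eye" (4x4, takes a point from camera to tool coordinates, whose origin is the TCP and whose axes are the flange's). Camera axes: x right, y down, z forward; pixel columns grow to the right and rows downward; lengths in m; the calibration is good to about 2 mm. A picture is of the moment at which its call begins: read the wrist's pose just before it. camera_params takes no time and is no camera call.
- r.finish_job(): hands the job in; it is judged then, once.
The state is a dict: "clock": time; "q": joint angles; "qd": joint speeds; "joint_torque": joint torques, N m; "tool_pos": TCP position; "eef_rot": TCP orientation; "contact_force": force on the tool from outside, world axes, zero at the start; "moment": the same for the moment, N m; "opening": opening from 0.0 (shut) to 1.0 (fully open); "finger_force": force on a finger pad.
Only numpy, scipy, OpenCV 4.12 (cv2) and the standard library are available. Lean on these libraries where they do the work, as an engineer would, in place of code of your own. Each camera call takes 0.05 s, during which the arm holds its last target. There are 200 camera calls.

TASK

Stand the small beaker under the spout of the leaning pump bottle and let go of it, then press the pump head all the way down and let it spring back up. Afterwards move the beaker onto the middle of the weighing scale's pan, upright and let go. Set the beaker down rather than dropping or tipping it, do not ram the pump, and leave the other glassware where it is.

Things in the scene. Friction and masses are not known exactly. Their poses are not given: they have to be found in the camera images.
- small_beaker: clear, round, open beaker, loose, 58 mm tall, body 44 mm across, rim 48 mm across, 35 to 70 g; origin at the centre of its underside, z up through the mouth. (A bigger beaker, 70 mm tall, far back on the table is not meant.)
- pump_stand: fixed metal stand; its white round bottle leans 35 degrees from vertical toward the stand's -x (roughly toward the robot). Origin at table height below the spout, z up. Base plate 5 mm thick, x -45 to 190, y -55 to 55 mm; posts begin 85 mm in +x, the trough overhangs to 58 mm. The outlet, 150 mm up, blocks an upright gripper over the beaker: bring it in from -x, hand tilted 35 to 45 degrees.
- drip_point (a point): point on the top of the stand's base plate straight below the spout's outlet (5 mm above the table); the beaker's underside centre belongs here
- spout_outlet (a point): open end of the spout, which moves with the pump head; at rest it lies within 6 mm of straight above drip_point, about 150 mm above the table
- pump_top (a point): centre of the flat round top of the white pump head, 27 mm across, about 215 mm above the table; z axis points out of the top along the bottle's axis, 35 degrees from vertical. It moves with the head; press along -z. The spout leaves the head sideways toward the stand's -x and downward, beside and below the top. Nothing stands above the top along its axis.
- pump_head (a joint): travel of the pump head along the bottle's axis in m: 0 = up (rest), 0.016 = all the way down against a rigid stop (come onto the stop slowly). A spring pushes it back up: about 2 N at the start of the travel, 7.5 N at the bottom.
- scale: fixed grey weighing scale, 150 mm (x) by 120 mm (y), 38 mm tall with its pan; origin at the centre of its underside, z up, small display on the -x side
- pan (a point): centre of the top of the scale's round flat steel pan, 108 mm across, 38 mm above the table, 18 mm in +x from the scale's centre
- vial: bystander: amber glass vial with black cap, 38 mm across, 99 mm tall, loose; origin at the centre of its underside
- petri: bystander: closed petri dish, 72 mm across, 15 mm tall, loose; origin at the centre of its underside
- stoppered_tube: bystander: slim clear bottle with a stopper cap, 28 mm across, 119 mm tall, loose; origin at the centre of its underside
Mind the look-alikes: they are no part of the job. Of the things that look like the scale, the larger one is meant. What is shaped like the small_beaker but yellow is not meant.

How it is judged:
On the way, in this order (a step that is already met when the one before it is completed fails the run):
1. the small beaker stands upright on the base plate under the spout, released (horizontal distance between small_beaker and drip_point below 0.015 m and z of small_beaker in the frame of drip_point below 0.004 m and angle between small_beaker's own z axis and vertical below 0.08 rad and contact force between the fingers and small_beaker below 0.05 N), for 0.2 s.
2. the pump head is pressed down (13 mm or more of 16) with the beaker under the spout (value of joint pump_head above 0.013 m and horizontal distance between small_beaker and drip_point below 0.015 m and angle between small_beaker's own z axis and vertical below 0.08 rad), for 0.05 s.
3. the pump head is back up, with the beaker still under the spout (value of joint pump_head below 0.0015 m and horizontal distance between small_beaker and drip_point below 0.015 m and angle between small_beaker's own z axis and vertical below 0.08 rad), for 0.1 s.
At the end, for the whole second after the job is handed in: the small beaker stands still and upright (within 4.5 degrees) on the scale's pan, its centre within 25 mm of the pan's centre, and the pump head is fully up (within 1.5 mm) (horizontal distance between small_beaker and pan below 0.025 m and z of small_beaker in the frame of pan between -0.004 and 0.004 m and angle between small_beaker's own z axis and vertical below 0.08 rad and linear speed of small_beaker below 0.02 m/s and value of joint pump_head below 0.0015 m); the robot touches nothing.
It fails at once if the beaker is tipped over 30 degrees (angle between small_beaker's own z axis and vertical above 0.52 rad).
It fails at once if the beaker is dropped or knocked (faster than 0.6 m/s out of the fingers, a fall of about 20 mm) (linear speed of small_beaker above 0.6 m/s and contact force between the fingers and small_beaker below 0.01 N).
It fails at once if the pump or its stand is rammed (over 80 N) (contact force between any of the arm, the fingers and pump_stand above 80 N).
It fails at once if a bystander is disturbed (moved over 20 mm) (distance of any of vial, petri, stoppered_tube from where it was at the start of the episode above 0.02 m).
It also fails if it takes over 61 s, if anything falls off the work surface, if the arm or the gripper's body presses on something with over 40 N, if the wrist force passes 120 N, or if a joint passes its speed limit or range.

## Working session

There is one attempt and no reset: what is moved stays moved. The work goes in short steps, Python scripts to look and compute and a tool call to move; the robot and the scene stay as the last step left them, time stands still between calls to the robot, and variables do not carry over. Pictures are saved under pics/ and viewed, at most 10 in all, crops included, and the job is handed in when it is done.

Besides the shell and the picture viewer there is one more tool, called after "Call:" in YAML: its name, and indented under it one key for each argument. carry_out: Moves the arm, as the interface text tells. Its arguments: {"type":"object","properties":{"plan":{"type":"array"},"squeeze":{"type":"number"}},"required":["plan"]}

```bash
ls; mkdir -p pics; python3 - <<'E'
from plant import r
import cv2
for n in("scene","top"):
    cv2.imwrite(f"pics/{n}0.png",r.snapshot(n)[:,:,::-1]); print(r.camera_params(n))
print(r.camera_params("wrist"))
print(r.get_state())
E
```

```text
pics
{'fx': 482.3839607166084, 'fy': 482.3839607166084, 'cx': 321.09371209171684, 'cy': 205.72954977294646, 'position': array([ 0.61364596, -1.19262771,  0.85224162]), 'attitude': array([ 0.87207927,  0.02610858, -0.0215216 , -0.48819351])}
{'fx': 436.07469937879176, 'fy': 436.07469937879176, 'cx': 321.23699789673367, 'cy': 197.9040542573836, 'position': array([ 0.26120739, -0.03275239,  1.51828377]), 'attitude': array([ 0.70915268, -0.69875132,  0.06521143, -0.06779772])}
{'fx': 337.92362295969997, 'fy': 337.92362295969997, 'cx': 323.26013082470035, 'cy': 200.27736233449198, 'hand_eye': array([[ 8.46085091e-04, -9.54709668e-01, -2.97537784e-01,
         7.74331277e-02],
       [ 9.99999605e-01,  7.26380064e-04,  5.12885067e-04,
        -9.36493016e-04],
       [-2.73530817e-04, -2.97538101e-01,  9.54709906e-01,
        -1.45828226e-01],
       [ 0.00000000e+00,  0.00000000e+00,  0.00000000e+00,
         1.00000000e+00]])}
{'clock': 0.1, 'q': array([ 1.36179253,  0.68989205, -0.19453417,  1.56620023,  0.15727665,
        0.90249908, -0.21511286]), 'qd': array([-0.00073691, -0.00228136, -0.00091595, -0.00305864,  0.00049416,
       -0.00081535, -0.00082722]), 'joint_torque': array([-2.98488325e-03, -5.28501606e+01, -1.27119239e+00, -1.53837276e+01,
       -5.24843065e-02,  1.98900794e-03,  5.19025718e-05]), 'tool_pos': array([ 0.15010556, -0.60614167,  0.23800622]), 'eef_rot': array([ 9.92636187e-01,  1.21131139e-01, -1.41894277e-04, -7.92477783e-04]), 'contact_force': array([0.28353492, 0.32304838, 0.02758874]), 'moment': array([-0.00470872, -0.02519646,  0.00715338]), 'finger_force': 0.0, 'opening': 1.0003023585742679}
```

View pics/scene0.png

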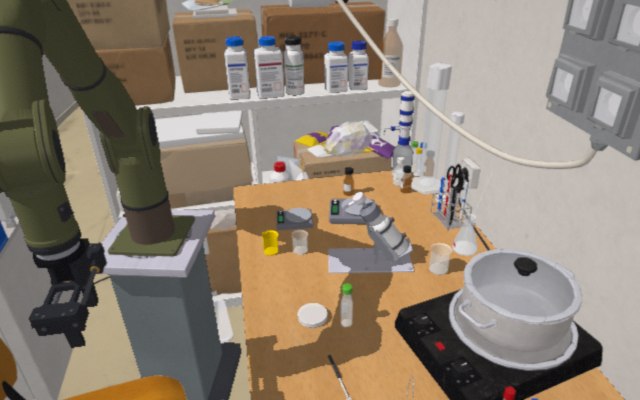

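View pics/top0.png

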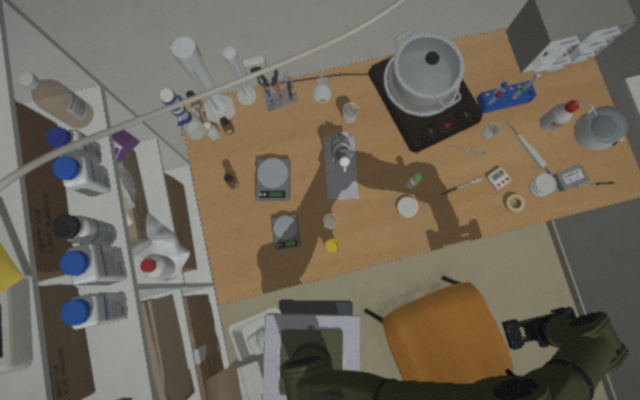

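The scene shows the clear beaker at scene (300,242) / top (330,221) and a yellow look-alike at (271,243) / (332,246), which is not meant. The larger scale is at top (272,178) / scene (348,210); the smaller one at top (286,230) is not meant. The pump stand is at top (342,165). I'll confirm with an enlarged crop and a first measurement.

```bash
cat > h.py <<'E'
import numpy as np, cv2
from scipy.spatial.transform import Rotation as R
from plant import r
def ray(n,u,v,st=None):
    c=r.camera_params(n); d=np.array([(u-c['cx'])/c['fx'],(v-c['cy'])/c['fy'],1.])
    if n=='wrist':
        H=c['hand_eye']; T=R.from_quat(st['eef_rot']).as_matrix()
        return T@H[:3,3]+st['tool_pos'],T@(H[:3,:3]@d)
    return np.array(c['position']),R.from_quat(c['attitude']).as_matrix()@d
def plane(n,u,v,z,st=None):
    p,d=ray(n,u,v,st); return p+d*(z-p[2])/d[2]
def tri(*rays):
    A=np.zeros((3,3));b=np.zeros(3)
    for p,d in rays:
        d=d/np.linalg.norm(d);M=np.eye(3)-np.outer(d,d);A+=M;b+=M@p
    return np.linalg.solve(A,b)
def proj(n,P,st=None):
    c=r.camera_params(n)
    if n=='wrist':
        H=c['hand_eye']; T=R.from_quat(st['eef_rot']).as_matrix()
        q=H[:3,:3].T@(T.T@(np.array(P)-st['tool_pos'])-H[:3,3])
    else: q=R.from_quat(c['attitude']).as_matrix().T@(np.array(P)-c['position'])
    return np.array([c['cx']+c['fx']*q[0]/q[2],c['cy']+c['fy']*q[1]/q[2]])
E
python3 - <<'E'
from h import *
a=cv2.imread('pics/top0.png')[120:260,210:370]; b=cv2.imread('pics/scene0.png')[180:280,260:420]
cv2.imwrite('pics/c1.png',cv2.resize(a,None,fx=4,fy=4,interpolation=2)); cv2.imwrite('pics/c2.png',cv2.resize(b,None,fx=5,fy=5,interpolation=2))
print(plane('top',330,221,.03),plane('scene',300,252,0.0),plane('top',272,172,.038))
E
```

```text
[ 0.46446826 -0.05648884  0.03      ] [ 4.66390437e-01 -6.68936918e-02  1.11022302e-16] [0.63304691 0.14832761 0.038     ]
```

View pics/c1.png

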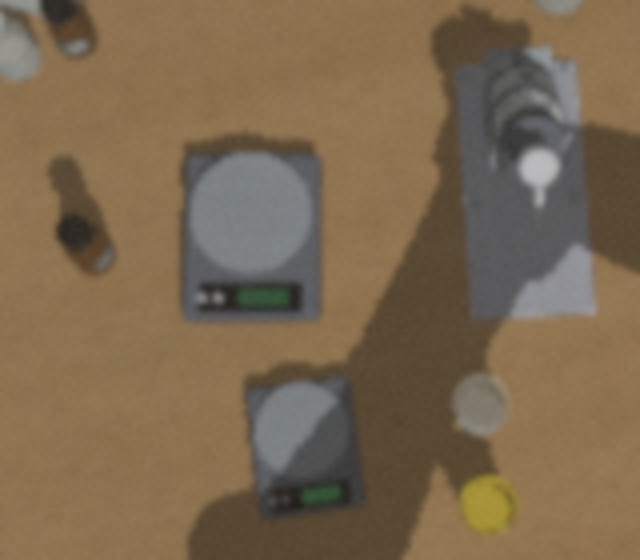

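View pics/c2.png

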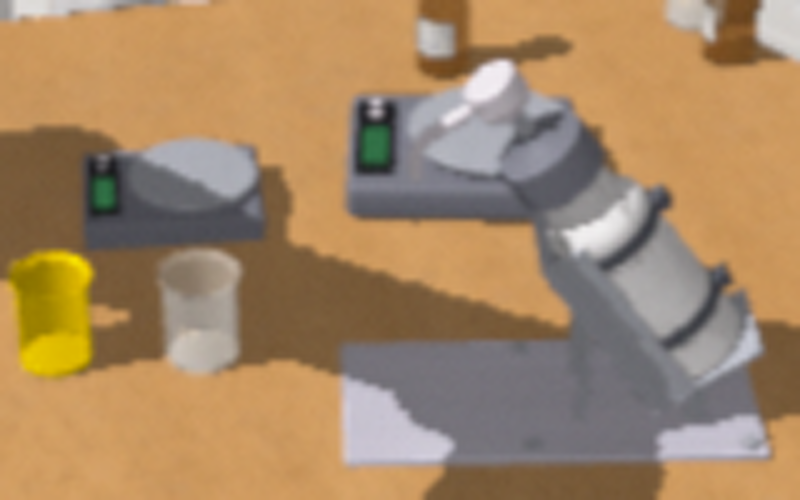

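Confirmed: the clear beaker is in crop 1 at (480,404), left of the pump stand's near edge. The larger scale's pan is at (251,211), and the pump head's top is at (539,166), also (497,80) in crop 2.

```bash
python3 - <<'E'
from h import *
np.set_printoptions(precision=4,suppress=True)
T=lambda x,y:('top',(x+.5)/4-.5+210,(y+.5)/4-.5+120)
S=lambda x,y:('scene',(x+.5)/5-.5+260,(y+.5)/5-.5+180)
print('beaker',plane(*T(480,404),.055),tri(ray(*T(480,404)),ray(*S(200,265))),plane(*S(202,355),.003))
print('pan',plane(*T(251,211),.038))
print('scale corners',[plane(*T(*c),.03)[:2] for c in((185,318),(320,318),(321,155),(186,155))])
print('pumptop',plane(*T(539,166),.215),tri(ray(*T(539,166)),ray(*S(498,79))))
print('spout',tri(ray(*T(540,205)),ray(*S(420,143))))
C=[(472,317),(595,313),(576,60),(457,67)]
P=np.array([plane(*T(*c),.005)[:2] for c in C]);print(P)
PS=np.array([plane(*S(*c),.005)[:2] for c in((343,345),(344,460),(768,453))]);print(PS)
src=np.array([[-45,55],[-45,-55],[190,-55],[190,55]])/1000
for s,p in((src,P),(src[:3],PS)):
    a=s-s.mean(0);b=p-p.mean(0);U,_,V=np.linalg.svd(a.T@b);Rm=(U@V).T
    o=p.mean(0)-Rm@s.mean(0);print('drip',o,'yaw',np.arctan2(Rm[1,0],Rm[0,0]))
E
```

```text
beaker [ 0.4623 -0.0548  0.055 ] [ 0.4638 -0.0543  0.0596] [ 0.4662 -0.0641  0.003 ]
pan [0.6317 0.147  0.038 ]
scale corners [array([0.5373, 0.2018]), array([0.539 , 0.0846]), array([0.6856, 0.0879]), array([0.6838, 0.2073])]
pumptop [ 0.6264 -0.0959  0.215 ] [ 0.6302 -0.0957  0.212 ]
spout [ 0.5987 -0.0997  0.1769]
[[ 0.5465 -0.0476]
 [ 0.5517 -0.1562]
 [ 0.7854 -0.1391]
 [ 0.7772 -0.0312]]
[[ 0.5483 -0.0529]
 [ 0.5546 -0.1583]
 [ 0.7871 -0.1402]]
drip [ 0.5928 -0.0986] yaw 0.07009762493025921
drip [ 0.5953 -0.1016] yaw 0.08074376699361326
```

```bash
cat >> h.py <<'E'
def goal(pos,psi,t,off=0.):
    """pos = TCP target (or grasp point with off=.019); prints shift and turn in tool axes"""
    c,s=np.cos,np.sin
    x=np.array([c(psi)*c(t),s(psi)*c(t),s(t)]);z=np.array([s(t)*c(psi),s(t)*s(psi),-c(t)])
    M=np.column_stack([x,np.cross(z,x),z]); st=r.get_state()
    T=R.from_quat(st['eef_rot']).as_matrix()
    d=T.T@(np.array(pos)+off*z-st['tool_pos'])
    print('xyz',np.round(d,4),'rot',np.round(R.from_matrix(T.T@M).as_rotvec(),4),'rows',np.linalg.norm(d)/.0417)
E
python3 - <<'E'
from h import *
goal([.464,-.058,.17],0,0)
E
```

```text
xyz [ 0.4365 -0.4565  0.0687] rot [-0.0016  0.0003  0.2429] rows 15.235158585797825
```

Call:
carry_out:
  plan:
    - {"rot":[0,0,0.06],"xyz":[0.035,-0.037,0],"grip":0}
    - {"rot":[0,0,0.1],"xyz":[0.06,-0.063,0],"grip":0}
    - {"rot":[0,0,0.12],"xyz":[0.085,-0.089,0],"grip":0}
    - {"rot":[0,0,0.15],"xyz":[0.11,-0.115,0],"grip":0}
    - {"rot":[0,0,0.18],"xyz":[0.14,-0.146,0],"grip":0}
    - {"rot":[0,0,0.21],"xyz":[0.17,-0.178,0],"grip":0}
    - {"rot":[0,0,0.24],"xyz":[0.2,-0.209,0],"grip":0}
    - {"rot":[0,0,0.24],"xyz":[0.22,-0.23,0],"grip":0}

```text
clock: 0.77
tool_pos: [0.3095, -0.3275, 0.2386]
eef_rot: [1.0, 0.002, -0.0, -0.001]
contact_force: [1.1, -0.2, -0.0]
opening: 1.0
finger_force: 0.0
```

```bash
python3 - <<'E'
from h import *
print(r.get_state()['q'])
goal([.464,-.058,.17],0,0)
E
```

```text
[ 0.78088996  0.46872793 -0.10235147  2.07154863  0.07968878  0.60562461
 -0.94349834]
xyz [ 0.1554 -0.2689  0.0689] rot [-0.0011  0.      0.0034] rows 7.629310186404087
```

Call:
carry_out:
  plan:
    - {"rot":[0,0,0],"xyz":[0.16,-0.27,0.05],"grip":0}
    - {"rot":[0,0,0],"xyz":[0.155,-0.269,0.069],"grip":0}
    - {"rot":[0,0,0],"xyz":[0.155,-0.269,0.069],"grip":0}
    - {"rot":[0,0,0],"xyz":[0.155,-0.269,0.069],"grip":0}
    - {"rot":[0,0,0],"xyz":[0.155,-0.269,0.069],"grip":0}
    - {"rot":[0,0,0],"xyz":[0.155,-0.269,0.069],"grip":0}
    - {"rot":[0,0,0],"xyz":[0.155,-0.269,0.069],"grip":0}
    - {"rot":[0,0,0],"xyz":[0.155,-0.269,0.069],"grip":0}

```text
clock: 1.43
tool_pos: [0.4645, -0.0565, 0.1688]
eef_rot: [1.0, 0.004, 0.0, -0.001]
contact_force: [-0.2, -1.6, 0.7]
opening: 1.0
finger_force: 0.0
```

```bash
python3 - <<'E'
from h import *
st=r.get_state(); im=r.snapshot('wrist')[:,:,::-1].copy()
cv2.imwrite('pics/w1.png',im); print(st['tool_pos'],st['q'])
print('pred rim',proj('wrist',[.464,-.058,.058],st),'base',proj('wrist',[.464,-.058,.0],st),'drip',proj('wrist',[.594,-.1,.005],st))
E
```

```text
[ 0.46450638 -0.0564618   0.16875774] [ 0.03412022  0.60972529 -0.01640333  2.10411401  0.01829009  0.42736696
 -1.55893188]
pred rim [326.53486534 197.68678553] base [326.05437417 180.14055009] drip [378.49510462  29.53637861]
```

View pics/w1.png

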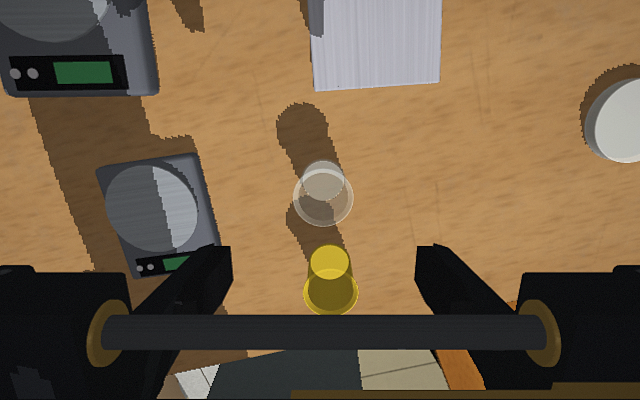

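The wrist picture shows the beaker's rim at (323,197) and base at (323,181). The yellow one is at (330,293). The stand plate's near corners are (314,91) and (440,82).

```bash
python3 - <<'E'
from h import *
st=r.get_state()
b=plane('wrist',323,197,.058,st);b0=plane('wrist',323,181,.002,st);print(b,b0,'yellow',plane('wrist',330,293,.058,st))
A=plane('wrist',314,91,.005,st);B=plane('wrist',440,82,.005,st);d=(A-B)/np.linalg.norm(A-B);psi=np.arctan2(-d[0],d[1])
print(A,B,np.linalg.norm(A-B),psi,'drip',(A+B)/2+.045*np.array([np.cos(psi),np.sin(psi),0]))
m=(b+b0)/2; goal([m[0],m[1],.032],0,0,.019)
E
```

```text
[ 0.46727873 -0.05038746  0.058     ] [ 0.46643772 -0.05010452  0.002     ] yellow [ 0.38056545 -0.0577398   0.058     ]
[ 0.54763833 -0.04108027  0.005     ] [ 0.55665665 -0.1497504   0.005     ] 0.10904369896592928 0.08279829056090007 drip [ 0.59699333 -0.09169367  0.005     ]
xyz [-0.0004 -0.001   0.1551] rot [-0.005  -0.0025  0.0142] rows 3.7206708812572904
```

```bash
python3 - <<'E'
from h import *
now=r.get_state(); st=dict(now); st['tool_pos']=np.array([.46450638,-.0564618,.16875774])
print(now['clock'],now['tool_pos'])
b=plane('wrist',323,197,.058,st);b0=plane('wrist',323,181,.002,st);print(b,b0,'yellow',plane('wrist',330,293,.058,st))
A=plane('wrist',314,91,.005,st);B=plane('wrist',440,82,.005,st);d=(A-B)/np.linalg.norm(A-B);psi=np.arctan2(-d[0],d[1])
print(A,B,psi,'drip',(A+B)/2+.045*np.array([np.cos(psi),np.sin(psi),0]))
m=(b+b0)/2; goal([m[0],m[1],.032],0,0,.019)
E
```

```text
1.4833 [ 0.46685439 -0.05201754  0.16814186]
[ 0.46474705 -0.0548312   0.058     ] [ 0.46393733 -0.05454779  0.002     ] yellow [ 0.37782529 -0.06220122  0.058     ]
[ 0.54529822 -0.04550555  0.005     ] [ 0.5543345  -0.15439217  0.005     ] 0.08279829056090018 drip [ 0.5946622  -0.09622719  0.005     ]
xyz [-0.0029  0.0034  0.1551] rot [-0.005  -0.0025  0.0142] rows 3.721467733750666
```

Call:
carry_out:
  plan:
    - {"rot":[0,0,0],"xyz":[-0.004,0.005,0.02],"grip":50}
    - {"rot":[0,0,0],"xyz":[-0.004,0.005,0.05],"grip":50}
    - {"rot":[0,0,0],"xyz":[-0.004,0.005,0.07],"grip":50}
    - {"rot":[0,0,0],"xyz":[-0.004,0.005,0.08],"grip":50}
    - {"rot":[0,0,0],"xyz":[-0.004,0.005,0.08],"grip":50}

```text
clock: 1.9
tool_pos: [0.4573, -0.0662, 0.0877]
eef_rot: [1.0, 0.001, -0.002, -0.0]
contact_force: [-0.3, 0.0, -0.2]
opening: 0.804
finger_force: 0.0
```

```bash
python3 - <<'E'
from h import *
print(r.get_state()['tool_pos'])
goal([.4643,-.0548,.032],0,0,.019)
E
```

```text
[ 0.45725224 -0.06615555  0.0877006 ]
xyz [ 0.0074 -0.0113  0.0747] rot [-0.0002  0.0045  0.0029] rows 1.8198260680757317
```

Call:
carry_out:
  plan:
    - {"rot":[0,0,0],"xyz":[0.007,-0.011,0.02],"grip":50}
    - {"rot":[0,0,0],"xyz":[0.007,-0.011,0.045],"grip":50}
    - {"rot":[0,0,0],"xyz":[0.007,-0.011,0.065],"grip":50}
    - {"rot":[0,0,0],"xyz":[0.007,-0.011,0.074],"grip":50}
    - {"rot":[0,0,0],"xyz":[0.007,-0.011,0.074],"grip":50}
    - {"rot":[0,0,0],"xyz":[0.007,-0.011,0.074],"grip":50}

```text
clock: 2.4
tool_pos: [0.4658, -0.0554, 0.0162]
eef_rot: [1.0, 0.001, -0.0, 0.0]
contact_force: [0.1, -0.2, -0.6]
opening: 0.803
finger_force: 0.0
```

```bash
python3 - <<'E'
from h import *
goal([.4643,-.0548,.032],0,0,.019)
E
```

```text
xyz [-0.0015 -0.0006  0.0032] rot [0.0002 0.0001 0.0024] rows 0.08596457350985283
```

Call:
carry_out:
  plan:
    - {"rot":[0,0,0],"xyz":[-0.001,0,0],"grip":100}
    - {"rot":[0,0,0],"xyz":[-0.001,0,0],"grip":120}
    - {"rot":[0,0,0],"xyz":[-0.001,0,0],"grip":130}
    - {"rot":[0,0,0],"xyz":[-0.001,0,0],"grip":150}
    - {"rot":[0,0,0],"xyz":[-0.001,0,0],"grip":150}
    - {"rot":[0,0,0],"xyz":[-0.001,0,0],"grip":150}
  squeeze: 8

```text
clock: 2.9
tool_pos: [0.4652, -0.0554, 0.0163]
eef_rot: [1.0, 0.001, 0.001, 0.0]
contact_force: [-0.4, -0.7, 5.5]
opening: 0.52
finger_force: 7.8
```

Call:
carry_out:
  plan:
    - {"rot":[0,0,0],"xyz":[0,0,-0.015],"grip":150}
    - {"rot":[0,0,0],"xyz":[0,0.005,-0.035],"grip":150}
    - {"rot":[0,0,0],"xyz":[0,0.025,-0.04],"grip":150}
    - {"rot":[0,0,0],"xyz":[0,0.055,-0.04],"grip":150}
    - {"rot":[0,0,0],"xyz":[0,0.085,-0.04],"grip":150}
    - {"rot":[0,0,0],"xyz":[0,0.11,-0.04],"grip":150}
    - {"rot":[0,0,0],"xyz":[0,0.13,-0.04],"grip":150}
    - {"rot":[0,0,0],"xyz":[0,0.135,-0.04],"grip":150}

```text
clock: 3.57
tool_pos: [0.4645, -0.1946, 0.0558]
eef_rot: [1.0, -0.002, 0.0, 0.001]
contact_force: [-0.4, 0.1, -0.6]
opening: 0.518
finger_force: 8.2
```

Call:
carry_out:
  plan:
    - {"rot":[0,0,0],"xyz":[0,0,0],"grip":150}
    - {"rot":[0,0,0],"xyz":[0,0,0.01],"grip":150}
    - {"rot":[0,0,0],"xyz":[0,0,0.02],"grip":150}
    - {"rot":[0,0,0],"xyz":[0,0,0.03],"grip":150}
    - {"rot":[0,0,0],"xyz":[0,0,0.035],"grip":150}
    - {"rot":[0,0,0],"xyz":[0,0,0.038],"grip":150}
    - {"rot":[0,0,0],"xyz":[0,0,0.039],"grip":150}
    - {"rot":[0,0,0],"xyz":[0,0,0.04],"grip":150}

```text
clock: 4.23
tool_pos: [0.4641, -0.1888, 0.0159]
eef_rot: [1.0, 0.002, -0.001, -0.001]
contact_force: [-3.2, 2.3, 18.1]
opening: 0.518
finger_force: 12.2
```

Call:
carry_out:
  plan:
    - {"rot":[0,0,0],"xyz":[0,0,0],"grip":150}
    - {"rot":[0,0,0],"xyz":[0,0,0],"grip":150}

```text
clock: 4.4
tool_pos: [0.4643, -0.1889, 0.0162]
eef_rot: [1.0, 0.002, -0.001, -0.0]
contact_force: [-2.2, 2.6, 8.4]
opening: 0.519
finger_force: 11.5
```

Call:
carry_out:
  plan:
    - {"rot":[0,0,0],"xyz":[0,0,-0.001],"grip":115}
    - {"rot":[0,0,0],"xyz":[0,0,-0.001],"grip":90}
    - {"rot":[0,0,0],"xyz":[0,0,-0.001],"grip":60}
    - {"rot":[0,0,0],"xyz":[0,0,-0.001],"grip":50}
    - {"rot":[0,0,0],"xyz":[0,0,-0.02],"grip":50}
    - {"rot":[0,0,0],"xyz":[0,0,-0.05],"grip":50}
    - {"rot":[0,0,0],"xyz":[0,0,-0.085],"grip":50}
    - {"rot":[0,0,0],"xyz":[0,0,-0.12],"grip":50}

```text
clock: 5.07
tool_pos: [0.4645, -0.19, 0.1365]
eef_rot: [1.0, 0.001, -0.001, -0.0]
contact_force: [0.6, 0.0, 0.2]
opening: 0.802
finger_force: 0.0
```

```bash
python3 - <<'E'
from h import *
t=np.radians(42);psi=.08
u=np.array([np.cos(psi)*np.sin(t),np.sin(psi)*np.sin(t),-np.cos(t)])
g=np.array([.4645,-.189,.033])
print('standoff');goal(g-.10*u,psi,t,.019)
print('grasp');goal(g,psi,t,.019)
E
```

```text
standoff
xyz [-0.054   0.0032  0.0434] rot [ 0.0279  0.7344 -0.0739] rows 1.6623189945114278
grasp
xyz [ 0.0129 -0.0019  0.1176] rot [ 0.0279  0.7344 -0.0739] rows 2.8374611647888823
```

Call:
carry_out:
  plan:
    - {"rot":[0.004,0.1,-0.01],"xyz":[-0.03,0.003,0],"grip":50}
    - {"rot":[0.008,0.22,-0.02],"xyz":[-0.054,0.003,0],"grip":50}
    - {"rot":[0.013,0.34,-0.034],"xyz":[-0.054,0.003,0.01],"grip":50}
    - {"rot":[0.017,0.46,-0.046],"xyz":[-0.054,0.003,0.02],"grip":50}
    - {"rot":[0.022,0.58,-0.058],"xyz":[-0.054,0.003,0.03],"grip":50}
    - {"rot":[0.028,0.7,-0.07],"xyz":[-0.054,0.003,0.04],"grip":50}
    - {"rot":[0.028,0.734,-0.074],"xyz":[-0.054,0.003,0.043],"grip":50}
    - {"rot":[0.028,0.734,-0.074],"xyz":[-0.054,0.003,0.043],"grip":50}

```text
clock: 5.73
tool_pos: [0.4047, -0.1869, 0.085]
eef_rot: [0.997, 0.047, 0.052, -0.032]
contact_force: [2.5, 0.4, -1.4]
opening: 0.802
finger_force: 0.0
```

```bash
python3 - <<'E'
from h import *
st=r.get_state(); im=r.snapshot('wrist')[:,:,::-1].copy(); cv2.imwrite('pics/w2.png',im)
print(st['q'],proj('wrist',[.4645,-.189,.058],st),proj('wrist',[.594,-.098,.005],st))
goal([.4645,-.189,.033],.08,np.radians(42),.019)
E
```

```text
[ 0.72864513  0.80777727 -0.52641286  2.262093    1.32487121  0.28044833
 -2.42116569] [343.16815581 137.30814115] [218.09812628 -93.38891018]
xyz [0.0538 0.0069 0.0785] rot [-0.0583  0.5993 -0.0098] rows 2.2890557535673883
```

View pics/w2.png

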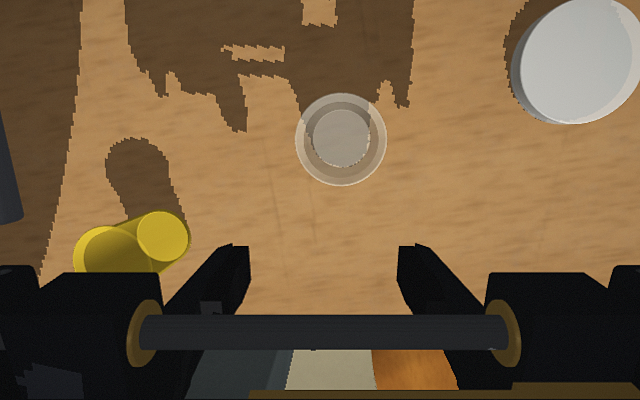

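The picture shows the beaker standing upright and released at (340,138). The arm only reached about 0.13 rad of tilt because the wrist is at its singularity with joint 7 near its limit. I'll straighten the hand and half-turn it about z, so the tilt can go through the flipped wrist.

```bash
python3 - <<'E'
from h import *
goal([.44,-.189,.20],.08,0)
E
```

```text
xyz [ 0.0412 -0.0058 -0.1055] rot [-0.0571 -0.1335  0.0116] rows 2.719620359419445
```

Call:
carry_out:
  plan:
    - {"rot":[-0.02,-0.04,0],"xyz":[0.01,-0.002,-0.03],"grip":50}
    - {"rot":[-0.04,-0.08,0.005],"xyz":[0.02,-0.004,-0.055],"grip":50}
    - {"rot":[-0.057,-0.11,0.01],"xyz":[0.03,-0.006,-0.08],"grip":50}
    - {"rot":[-0.057,-0.133,0.012],"xyz":[0.041,-0.006,-0.105],"grip":50}
    - {"rot":[-0.057,-0.133,0.012],"xyz":[0.041,-0.006,-0.105],"grip":50}
    - {"rot":[-0.057,-0.133,0.012],"xyz":[0.041,-0.006,-0.105],"grip":50}

```text
clock: 6.28
tool_pos: [0.4394, -0.1904, 0.204]
eef_rot: [0.999, 0.036, -0.001, 0.005]
contact_force: [0.1, 0.4, -0.7]
opening: 0.804
finger_force: 0.0
```

```bash
python3 - <<'E'
from h import *
print(r.get_state()['q']);goal([.44,-.189,.20],.08,0)
E
```

```text
[ 0.79821775  0.65753201 -0.79498497  2.01808392  0.70217791  0.75997293
 -1.93048783]
xyz [ 0.0007 -0.0014  0.0039] rot [ 0.0095  0.0018 -0.009 ] rows 0.10199012209605263
```

Call:
carry_out:
  plan:
    - {"rot":[0,0,0.125],"xyz":[0,0,0],"grip":50}
    - {"rot":[0,0,0.25],"xyz":[0,0,0],"grip":50}
    - {"rot":[0,0,0.37],"xyz":[0,0,0],"grip":50}
    - {"rot":[0,0,0.5],"xyz":[0,0,0],"grip":50}
    - {"rot":[0,0,0.62],"xyz":[0,0,0],"grip":50}
    - {"rot":[0,0,0.74],"xyz":[0,0,0],"grip":50}
    - {"rot":[0,0,0.87],"xyz":[0,0,0],"grip":50}
    - {"rot":[0,0,1.0],"xyz":[0,0,0],"grip":50}

```text
clock: 6.95
tool_pos: [0.4358, -0.1908, 0.201]
eef_rot: [0.895, -0.447, -0.002, 0.005]
contact_force: [-0.2, 0.9, -0.6]
opening: 0.805
finger_force: 0.0
```

Call:
carry_out:
  plan:
    - {"rot":[0,0,0.125],"xyz":[0,0,0],"grip":50}
    - {"rot":[0,0,0.25],"xyz":[0,0,0],"grip":50}
    - {"rot":[0,0,0.37],"xyz":[0,0,0],"grip":50}
    - {"rot":[0,0,0.5],"xyz":[0,0,0],"grip":50}
    - {"rot":[0,0,0.62],"xyz":[0,0,0],"grip":50}
    - {"rot":[0,0,0.74],"xyz":[0,0,0],"grip":50}
    - {"rot":[0,0,0.87],"xyz":[0,0,0],"grip":50}
    - {"rot":[0,0,1.0],"xyz":[0,0,0],"grip":50}

```text
clock: 7.62
tool_pos: [0.4366, -0.1909, 0.2023]
eef_rot: [-0.575, 0.818, -0.003, -0.005]
contact_force: [-0.3, -0.0, -0.7]
opening: 0.804
finger_force: 0.0
```

Call:
carry_out:
  plan:
    - {"rot":[0,0,0.125],"xyz":[0,0,0],"grip":50}
    - {"rot":[0,0,0.25],"xyz":[0,0,0],"grip":50}
    - {"rot":[0,0,0.37],"xyz":[0,0,0],"grip":50}
    - {"rot":[0,0,0.5],"xyz":[0,0,0],"grip":50}
    - {"rot":[0,0,0.62],"xyz":[0,0,0],"grip":50}
    - {"rot":[0,0,0.74],"xyz":[0,0,0],"grip":50}
    - {"rot":[0,0,0.87],"xyz":[0,0,0],"grip":50}
    - {"rot":[0,0,1.0],"xyz":[0,0,0],"grip":50}

```text
clock: 8.28
tool_pos: [0.3777, -0.2123, 0.2511]
eef_rot: [-0.186, 0.982, 0.015, -0.02]
contact_force: [-1.2, -1.4, -0.3]
opening: 0.806
finger_force: 0.0
```

```bash
cat >> h.py <<'E'
def goalf(pos,psi,t,off=0.):
    "like goal, tool half-turned (camera side to the rear)"
    c,s=np.cos,np.sin
    x=-np.array([c(psi)*c(t),s(psi)*c(t),s(t)]);z=np.array([s(t)*c(psi),s(t)*s(psi),-c(t)])
    M=np.column_stack([x,np.cross(z,x),z]); st=r.get_state()
    T=R.from_quat(st['eef_rot']).as_matrix()
    d=T.T@(np.array(pos)+off*z-st['tool_pos'])
    print('xyz',np.round(d,4),'rot',np.round(R.from_matrix(T.T@M).as_rotvec(),4),'rows',np.linalg.norm(d)/.0417,'q',np.round(st['q'],2))
E
python3 - <<'E'
from h import *
goalf([.44,-.189,.20],.08,0)
t=np.radians(42);psi=.08
u=np.array([np.cos(psi)*np.sin(t),np.sin(psi)*np.sin(t),-np.cos(t)])
goalf(np.array([.4645,-.189,.033])-.10*u,psi,t,.019)
E
```

```text
xyz [-0.0682 -0.0028  0.0487] rot [ 0.031  -0.039   0.2935] rows 2.010671491827812 q [-0.28  0.96  1.5   2.09 -1.    1.25 -2.65]
xyz [-0.0427  0.      0.1566] rot [ 0.1375 -0.7666  0.2695] rows 3.8935243425428316 q [-0.28  0.96  1.5   2.09 -1.    1.25 -2.65]
```

Call:
carry_out:
  plan:
    - {"rot":[0,0,-0.125],"xyz":[0,0,0],"grip":50}
    - {"rot":[0,0,-0.25],"xyz":[0,0,0],"grip":50}
    - {"rot":[0,0,-0.37],"xyz":[0,0,0],"grip":50}
    - {"rot":[0,0,-0.5],"xyz":[0,0,0],"grip":50}
    - {"rot":[0,0,-0.62],"xyz":[0,0,0],"grip":50}
    - {"rot":[0,0,-0.74],"xyz":[0,0,0],"grip":50}
    - {"rot":[0,0,-0.87],"xyz":[0,0,0],"grip":50}
    - {"rot":[0,0,-1.0],"xyz":[0,0,0],"grip":50}

```text
clock: 8.95
tool_pos: [0.3781, -0.2119, 0.2497]
eef_rot: [-0.634, 0.773, 0.023, -0.011]
contact_force: [0.5, -0.1, 0.8]
opening: 0.803
finger_force: 0.0
```

Call:
carry_out:
  plan:
    - {"rot":[0,0,-0.125],"xyz":[0,0,0],"grip":50}
    - {"rot":[0,0,-0.25],"xyz":[0,0,0],"grip":50}
    - {"rot":[0,0,-0.37],"xyz":[0,0,0],"grip":50}
    - {"rot":[0,0,-0.5],"xyz":[0,0,0],"grip":50}
    - {"rot":[0,0,-0.62],"xyz":[0,0,0],"grip":50}
    - {"rot":[0,0,-0.74],"xyz":[0,0,0],"grip":50}
    - {"rot":[0,0,-0.87],"xyz":[0,0,0],"grip":50}
    - {"rot":[0,0,-1.0],"xyz":[0,0,0],"grip":50}

```text
clock: 9.62
tool_pos: [0.3779, -0.212, 0.2496]
eef_rot: [0.925, -0.379, -0.026, -0.002]
contact_force: [-0.1, -0.3, 0.9]
opening: 0.8
finger_force: 0.0
```

```bash
python3 - <<'E'
from h import *
goal([.44,-.189,.22],.08,0)
print(r.get_state()['q'],r.get_state()['tool_pos'])
E
```

```text
xyz [ 0.0295 -0.0604  0.0272] rot [-0.0058  0.0535 -0.8579] rows 1.73901662379892
[-0.16071395  0.63183606  0.95840477  2.08801232 -0.68594084  0.84066398
 -1.12788716] [ 0.37791727 -0.21197873  0.24960451]
```

Call:
carry_out:
  plan:
    - {"rot":[0,0.01,-0.12],"xyz":[0.005,-0.01,0.005],"grip":50}
    - {"rot":[0,0.02,-0.24],"xyz":[0.01,-0.02,0.01],"grip":50}
    - {"rot":[0,0.03,-0.36],"xyz":[0.015,-0.03,0.015],"grip":50}
    - {"rot":[0,0.04,-0.48],"xyz":[0.02,-0.04,0.02],"grip":50}
    - {"rot":[-0.006,0.05,-0.6],"xyz":[0.03,-0.05,0.027],"grip":50}
    - {"rot":[-0.006,0.053,-0.72],"xyz":[0.03,-0.06,0.027],"grip":50}
    - {"rot":[-0.006,0.053,-0.84],"xyz":[0.03,-0.06,0.027],"grip":50}
    - {"rot":[-0.006,0.053,-0.86],"xyz":[0.03,-0.06,0.027],"grip":50}

```text
clock: 10.28
tool_pos: [0.4404, -0.1897, 0.22]
eef_rot: [0.999, 0.041, -0.0, -0.0]
contact_force: [-0.6, 0.7, -0.3]
opening: 0.806
finger_force: 0.0
```

Call:
carry_out:
  plan:
    - {"rot":[0,0,-0.125],"xyz":[0,0,0],"grip":50}
    - {"rot":[0,0,-0.25],"xyz":[0,0,0],"grip":50}
    - {"rot":[0,0,-0.37],"xyz":[0,0,0],"grip":50}
    - {"rot":[0,0,-0.5],"xyz":[0,0,0],"grip":50}
    - {"rot":[0,0,-0.62],"xyz":[0,0,0],"grip":50}
    - {"rot":[0,0,-0.74],"xyz":[0,0,0],"grip":50}
    - {"rot":[0,0,-0.87],"xyz":[0,0,0],"grip":50}
    - {"rot":[0,0,-1.0],"xyz":[0,0,0],"grip":50}

```text
clock: 10.95
tool_pos: [0.44, -0.1903, 0.22]
eef_rot: [0.86, 0.51, -0.001, -0.0]
contact_force: [0.5, 0.5, 0.3]
opening: 0.803
finger_force: 0.0
```

Call:
carry_out:
  plan:
    - {"rot":[0,0,-0.125],"xyz":[0,0,0],"grip":50}
    - {"rot":[0,0,-0.25],"xyz":[0,0,0],"grip":50}
    - {"rot":[0,0,-0.37],"xyz":[0,0,0],"grip":50}
    - {"rot":[0,0,-0.5],"xyz":[0,0,0],"grip":50}
    - {"rot":[0,0,-0.62],"xyz":[0,0,0],"grip":50}
    - {"rot":[0,0,-0.74],"xyz":[0,0,0],"grip":50}
    - {"rot":[0,0,-0.87],"xyz":[0,0,0],"grip":50}
    - {"rot":[0,0,-1.0],"xyz":[0,0,0],"grip":50}

```text
clock: 11.62
tool_pos: [0.4399, -0.1903, 0.2198]
eef_rot: [0.515, 0.857, -0.0, -0.001]
contact_force: [-0.1, 0.5, 0.7]
opening: 0.801
finger_force: 0.0
```

```bash
python3 - <<'E'
from h import *
goalf([.44,-.189,.22],.08,0)
print(r.get_state()['tool_pos'])
t=np.radians(42);psi=.08
u=np.array([np.cos(psi)*np.sin(t),np.sin(psi)*np.sin(t),-np.cos(t)])
goalf(np.array([.4645,-.189,.033])-.10*u,psi,t,.019)
E
```

```text
xyz [ 0.0011  0.0007 -0.0002] rot [-7.0000e-04 -2.4000e-03 -1.1615e+00] rows 0.031435098533505 q [ 0.29  0.53  0.03  2.02 -0.03  0.59  0.83]
[ 0.43985578 -0.19028837  0.21980608]
xyz [ 0.0109 -0.0271  0.1267] rot [-0.4255 -0.6497 -1.1066] rows 3.1177823576302575 q [ 0.29  0.53  0.03  2.02 -0.03  0.59  0.83]
```

Call:
carry_out:
  plan:
    - {"rot":[0,0,-0.125],"xyz":[0,0,0],"grip":50}
    - {"rot":[0,0,-0.25],"xyz":[0,0,0],"grip":50}
    - {"rot":[0,0,-0.37],"xyz":[0,0,0],"grip":50}
    - {"rot":[0,0,-0.5],"xyz":[0,0,0],"grip":50}
    - {"rot":[0,0,-0.62],"xyz":[0,0,0],"grip":50}
    - {"rot":[0,0,-0.74],"xyz":[0,0,0],"grip":50}
    - {"rot":[0,0,-0.87],"xyz":[0,0,0],"grip":50}
    - {"rot":[0,0,-1.0],"xyz":[0,0,0],"grip":50}

```text
clock: 12.28
tool_pos: [0.4397, -0.1903, 0.2196]
eef_rot: [0.046, 0.999, 0.0, -0.001]
contact_force: [-0.4, -0.3, -0.6]
opening: 0.8
finger_force: 0.0
```

Call:
carry_out:
  plan:
    - {"rot":[0,0,-0.125],"xyz":[0,0,0],"grip":50}
    - {"rot":[0,0,-0.16],"xyz":[0,0,0],"grip":50}
    - {"rot":[0,0,-0.16],"xyz":[0,0,0],"grip":50}

```text
clock: 12.53
tool_pos: [0.4398, -0.1903, 0.2196]
eef_rot: [-0.032, 0.999, 0.001, -0.001]
contact_force: [0.3, -0.0, 0.4]
opening: 0.804
finger_force: 0.0
```

Call:
carry_out:
  plan:
    - {"rot":[0,-0.1,0],"xyz":[0,0,0],"grip":50}
    - {"rot":[0,-0.2,0],"xyz":[0,0,0],"grip":50}
    - {"rot":[0,-0.3,0],"xyz":[0,0,0],"grip":50}
    - {"rot":[0,-0.4,0],"xyz":[0,0,0],"grip":50}
    - {"rot":[0,-0.5,0],"xyz":[0,0,0],"grip":50}
    - {"rot":[0,-0.6,0],"xyz":[0,0,0],"grip":50}
    - {"rot":[0,-0.7,0],"xyz":[0,0,0],"grip":50}
    - {"rot":[0,-0.73,0],"xyz":[0,0,0],"grip":50}

```text
clock: 13.2
tool_pos: [0.4234, -0.1913, 0.2089]
eef_rot: [-0.035, 0.986, 0.007, 0.165]
contact_force: [0.3, -0.5, 0.1]
opening: 0.8
finger_force: 0.0
```

```bash
python3 - <<'E'
from h import *
print(r.get_state()['tool_pos'])
t=np.radians(42);psi=.08
u=np.array([np.cos(psi)*np.sin(t),np.sin(psi)*np.sin(t),-np.cos(t)])
goalf(np.array([.4645,-.189,.033])-.10*u,psi,t,.019)
E
```

```text
[ 0.42335719 -0.19134954  0.20888018]
xyz [ 0.05   -0.0013  0.1051] rot [-0.0027 -0.4005 -0.0091] rows 2.7917864264906447 q [ 0.86  0.54 -0.63  2.32  1.22  0.18  0.8 ]
```

Call:
carry_out:
  plan:
    - {"rot":[0,-0.1,0],"xyz":[0.015,0,-0.005],"grip":50}
    - {"rot":[0,-0.2,0],"xyz":[0.015,0,-0.005],"grip":50}
    - {"rot":[0,-0.3,0],"xyz":[0.015,0,-0.005],"grip":50}
    - {"rot":[0,-0.4,0],"xyz":[0.015,0,-0.005],"grip":50}
    - {"rot":[0,-0.4,0],"xyz":[0.015,0,-0.005],"grip":50}
    - {"rot":[0,-0.4,0],"xyz":[0.015,0,-0.005],"grip":50}
    - {"rot":[0,-0.4,0],"xyz":[0.015,0,-0.005],"grip":50}
    - {"rot":[0,-0.4,0],"xyz":[0.015,0,-0.005],"grip":50}

```text
clock: 13.87
tool_pos: [0.4147, -0.2103, 0.2034]
eef_rot: [-0.023, 0.937, 0.027, 0.346]
contact_force: [-2.4, -1.5, -2.8]
opening: 0.801
finger_force: 0.0
```

```bash
python3 - <<'E'
from h import *
print(r.get_state()['tool_pos'])
t=np.radians(42);psi=.08
u=np.array([np.cos(psi)*np.sin(t),np.sin(psi)*np.sin(t),-np.cos(t)])
goalf(np.array([.4645,-.189,.033])-.10*u,psi,t,.019)
E
```

```text
[ 0.41471208 -0.21028452  0.20339977]
xyz [0.0745 0.0134 0.082 ] rot [ 0.0137 -0.0236 -0.0363] rows 2.6758252409853007 q [ 1.42  1.02 -1.46  2.56  2.17  0.79  0.05]
```

Call:
carry_out:
  plan:
    - {"rot":[0,0,0],"xyz":[0.02,0.005,0.02],"grip":50}
    - {"rot":[0,-0.01,-0.02],"xyz":[0.04,0.01,0.04],"grip":50}
    - {"rot":[0.01,-0.02,-0.03],"xyz":[0.06,0.013,0.06],"grip":50}
    - {"rot":[0.014,-0.024,-0.036],"xyz":[0.07,0.013,0.075],"grip":50}
    - {"rot":[0.014,-0.024,-0.036],"xyz":[0.0745,0.013,0.082],"grip":50}
    - {"rot":[0.014,-0.024,-0.036],"xyz":[0.0745,0.013,0.082],"grip":50}
    - {"rot":[0.014,-0.024,-0.036],"xyz":[0.0745,0.013,0.082],"grip":50}
    - {"rot":[0.014,-0.024,-0.036],"xyz":[0.0745,0.013,0.082],"grip":50}

```text
clock: 14.53
tool_pos: [0.4398, -0.214, 0.1053]
eef_rot: [-0.056, 0.932, 0.017, 0.359]
contact_force: [-0.1, 0.1, -0.2]
opening: 0.801
finger_force: 0.0
```

```bash
python3 - <<'E'
from h import *
print(r.get_state()['tool_pos'])
t=np.radians(42);psi=.08
u=np.array([np.cos(psi)*np.sin(t),np.sin(psi)*np.sin(t),-np.cos(t)])
g=np.array([.4645,-.189,.033])
goalf(g-.10*u,psi,t,.019);goalf(g,psi,t,.019)
E
```

```text
[ 0.43983803 -0.21399152  0.10531144]
xyz [ 0.0279  0.024  -0.0091] rot [0.0184 0.0014 0.0327] rows 0.9087171500921081 q [ 1.36  1.41 -1.47  2.56  2.29  1.11  0.25]
xyz [0.028  0.0222 0.0909] rot [0.0184 0.0014 0.0327] rows 2.3423534992175243 q [ 1.36  1.41 -1.47  2.56  2.29  1.11  0.25]
```

Joints 3 and 4 are at their limits, so the tilted hand is too close to the base here. I'll fit a kinematic model to the logged poses to choose a workable setdown spot and configuration.

```bash
cat > kin.py <<'E'
import numpy as np, itertools
from scipy.spatial.transform import Rotation as R
from scipy.optimize import least_squares
LO=np.array([-3.01,-.46,-1.47,.13,-1,.04,-2.66]);HI=np.array([3.01,2.08,1.51,2.56,4.14,2.09,2.66])
D=[([1.3618,.6899,-.1945,1.5662,.1573,.9025,-.2151],[.1501,-.6061,.2380],[.9926,.1211,0,-.0008]),
([.7809,.4687,-.1024,2.0715,.0797,.6056,-.9435],[.3095,-.3275,.2386],[1,.002,0,-.001]),
([.0341,.6097,-.0164,2.1041,.0183,.4274,-1.5589],[.4645,-.0565,.1688],[1,.004,0,-.001]),
([.7286,.8078,-.5264,2.2621,1.3249,.2804,-2.4212],[.4047,-.1869,.085],[.997,.047,.052,-.032]),
([.7982,.6575,-.795,2.0181,.7022,.76,-1.9305],[.4394,-.1904,.204],[.999,.036,-.001,.005]),
([-.28,.96,1.5,2.09,-1.,1.25,-2.65],[.3777,-.2123,.2511],[-.186,.982,.015,-.02]),
([-.1607,.6318,.9584,2.0880,-.6859,.8407,-1.1279],[.3779,-.2120,.2496],[.925,-.379,-.026,-.002]),
([.86,.54,-.63,2.32,1.22,.18,.8],[.4234,-.1913,.2089],[-.035,.986,.007,.165]),
([1.42,1.02,-1.46,2.56,2.17,.79,.05],[.4147,-.2103,.2034],[-.023,.937,.027,.346])]
def fk(q,p,s):
    h,r0,a,e,b,f,g,d,y0=p
    X=R.from_euler('z',s[0]*q[0]);t=np.array([0,0,h])+X.apply([r0,0,0])
    X=X*R.from_euler('y',q[1])*R.from_euler('z',s[1]*q[2]);t=t+X.apply([e,0,a])
    X=X*R.from_euler('y',q[3])*R.from_euler('z',s[2]*q[4]);t=t+X.apply([f,0,b])
    X=X*R.from_euler('y',q[5])*R.from_euler('z',s[3]*q[6]+y0);t=t+X.apply([0,0,d])
    return t,X
def res(p,s):
    o=[]
    for q,x,w in D:
        t,X=fk(q,p,s);o+=list((t-x)*5)+list((X.inv()*R.from_quat(w)).as_rotvec())
    return np.array(o)
P=None
if __name__=='__main__':
    best=[]
    for s in itertools.product([-1],[1,-1],[1,-1],[1,-1]):
        for y in(0,1.57,3.14,-1.57):
            k=least_squares(res,[.3,0,.4,0,.4,0,0,.3,y],args=(s,));best.append((k.cost,s,k.x,abs(k.fun).max()))
    b=min(best,key=lambda z:z[0]);print(b[0],b[1],np.round(b[2],4),b[3]);np.save('kin.npy',np.r_[b[2],b[1]])
else:
    K=np.load('kin.npy');P,S=K[:9],K[9:]
def pose(psi,t,flip):
    c,s=np.cos,np.sin
    x=np.array([c(psi)*c(t),s(psi)*c(t),s(t)])*(-1 if flip else 1);z=np.array([s(t)*c(psi),s(t)*s(psi),-c(t)])
    return R.from_matrix(np.column_stack([x,np.cross(z,x),z]))
def ik(pos,M,q0,w=.002):
    def f(q):
        t,X=fk(q,P,S);return np.r_[(t-pos)*10,(X.inv()*M).as_rotvec(),w*(q-q0)]
    k=least_squares(f,np.clip(q0,LO+1e-3,HI-1e-3),bounds=(LO,HI));e=k.fun[:6];return k.x,np.linalg.norm(e[:3])/10,np.linalg.norm(e[3:])
E
python3 kin.py; cat > t.py <<'E'
from kin import *
rng=np.random.default_rng(0)
def off(g,psi,t):return np.array(g)+.019*np.array([np.sin(t)*np.cos(psi),np.sin(t)*np.sin(psi),-np.cos(t)])
def show(name,g,psi,deg,flip,n=25):
    t=np.radians(deg);B=[]
    for _ in range(n):
        q0=LO+(HI-LO)*rng.random(7);q,e,a=ik(off(g,psi,t),pose(psi,t,flip),q0)
        if e<.002 and a<.01:B.append((np.min(np.minimum(q-LO,HI-q)),q))
    if B: m=max(B,key=lambda z:z[0]);print(name,deg,flip,len(B),'margin %.2f'%m[0],np.round(m[1],2))
    else: print(name,deg,flip,'none')
if __name__=='__main__':
  for flip in(0,1):
    for deg in(36,43): 
        show('drip',[.594,-.098,.037],.08,deg,flip)
        show('pre',[.53,-.10,.06],.08,deg,flip)
        show('reg',[.4645,-.189,.033],.0,deg,flip); show('reg2',[.4645,-.189,.033],-.35,deg,flip)
    show('press',[.628,-.096,.24],.08,35,flip); show('pan',[.632,.147,.07],.15,43,flip)
E
python3 t.py
```

```text
0.13694568661158477 (-1, -1, -1, -1) [0.3136 0.0204 0.5312 0.0189 0.3622 0.0409 1.7298 0.2225 1.572 ] 0.2289190184564811
drip 36 0 9 margin 0.35 [0.23 1.04 0.03 2.21 3.46 0.74 1.59]
pre 36 0 13 margin 0.17 [ 0.65  1.1  -0.62  2.39  2.86  0.87  2.4 ]
reg 36 0 12 margin 0.13 [-0.01  1.29  0.87  2.43  3.95  1.42  1.03]
reg2 36 0 9 margin 0.10 [-0.26  1.48  1.13  2.46  3.81  1.47  0.45]
drip 43 0 14 margin 0.33 [-0.42  1.48  1.14  2.22  3.81  1.49  0.51]
pre 43 0 8 margin 0.16 [-0.35  1.38  1.06  2.4   3.85  1.56  0.74]
reg 43 0 10 margin 0.10 [-0.12  1.49  1.07  2.46  3.87  1.77  0.86]
reg2 43 0 14 margin 0.06 [-0.39  1.86  1.42  2.5   3.66  1.8   0.04]
press 35 0 12 margin 0.21 [ 0.28  0.64 -0.04  2.1   3.88  0.25  1.13]
pan 43 0 11 margin 0.42 [-0.76  1.22  0.87  2.14  3.69  0.95  0.51]
drip 36 1 10 margin 0.37 [ 0.78  1.3  -0.95  2.19  2.51  0.9  -0.23]
pre 36 1 10 margin 0.20 [ 0.94  1.44 -1.22  2.36  2.41  1.17 -0.02]
reg 36 1 10 margin 0.13 [ 1.19  1.52 -1.17  2.43  2.51  1.16  0.06]
reg2 36 1 14 margin 0.10 [ 1.13  1.65 -1.31  2.46  2.44  1.56 -0.16]
drip 43 1 11 margin 0.33 [ 0.88  1.45 -1.09  2.23  2.63  1.06 -0.13]
pre 43 1 15 margin 0.15 [ 0.99  1.54 -1.24  2.41  2.58  1.26 -0.02]
reg 43 1 16 margin 0.10 [-0.15  1.55  1.14  2.46  3.86  1.83 -2.35]
reg2 43 1 10 margin 0.06 [ 1.17  1.77 -1.33  2.5   2.63  1.67 -0.09]
press 35 1 11 margin 0.29 [ 0.83  0.92 -1.18  2.03  1.8   0.7   0.23]
pan 43 1 10 margin 0.42 [ 0.23  1.19 -0.82  2.14  2.52  1.03 -0.66]
```

```bash
python3 - <<'E'
from h import *
for z in(.11,.085,.034): goalf([.4645,-.189,z],.08,np.radians(37),.019)
from t import *
q0=r.get_state()['q']
for z in(.11,.085,.034):
    t=np.radians(37);print(ik(off([.4645,-.189,z],.08,t),pose(.08,t,1),q0))
for g in([.5,-.12,.1],[.54,-.1,.06],[.594,-.098,.04]): print(g,ik(off(g,.08,t),pose(.08,t,1),q0))
E
```

```text
xyz [-0.0219  0.0216  0.0337] rot [0.017  0.0887 0.0335] rows 1.0940471686864075 q [ 1.36  1.41 -1.47  2.56  2.29  1.11  0.25]
xyz [-0.0052  0.0218  0.0522] rot [0.017  0.0887 0.0335] rows 1.3630349451955668 q [ 1.36  1.41 -1.47  2.56  2.29  1.11  0.25]
xyz [0.029  0.0222 0.0901] rot [0.017  0.0887 0.0335] rows 2.331342860544127 q [ 1.36  1.41 -1.47  2.56  2.29  1.11  0.25]
(array([ 1.2482338 ,  1.44522305, -1.4071659 ,  2.44722767,  2.25292661,
        1.13738134,  0.25237368]), np.float64(1.7420269738329916e-08), np.float64(4.449283946464021e-07))
(array([ 1.24798251,  1.50473153, -1.36911211,  2.44258078,  2.31576052,
        1.15703804,  0.26174059]), np.float64(2.5864723959231456e-08), np.float64(4.256615015150502e-07))
(array([ 1.25507327,  1.62020379, -1.29098993,  2.41822648,  2.43733301,
        1.17881453,  0.29214784]), np.float64(5.017916660525682e-08), np.float64(1.403014095981361e-06))
[0.5, -0.12, 0.1] (array([ 1.06054202,  1.49545803, -1.41968439,  2.43628772,  2.2859236 ,
        1.28149453,  0.12848462]), np.float64(5.4387396570148196e-08), np.float64(1.9377746431869964e-06))
[0.54, -0.1, 0.06] (array([ 0.989551  ,  1.581269  , -1.37090851,  2.33428223,  2.36128644,
        1.28482461,  0.15612937]), np.float64(5.99821661146489e-08), np.float64(1.9603626541818518e-06))
[0.594, -0.098, 0.04] (array([ 0.94221104,  1.60209246, -1.35222796,  2.18052329,  2.35943409,
        1.20555697,  0.22636154]), np.float64(6.345688660296238e-08), np.float64(1.1260900037705623e-06))
```

Call:
carry_out:
  plan:
    - {"rot":[0.008,0.044,0.016],"xyz":[-0.011,0.011,0.01],"grip":45}
    - {"rot":[0.017,0.088,0.033],"xyz":[-0.022,0.0216,0.025],"grip":45}
    - {"rot":[0.017,0.088,0.033],"xyz":[-0.022,0.0216,0.034],"grip":45}
    - {"rot":[0.017,0.088,0.033],"xyz":[-0.022,0.0216,0.034],"grip":45}
    - {"rot":[0.017,0.088,0.033],"xyz":[-0.022,0.0216,0.034],"grip":45}
    - {"rot":[0.017,0.088,0.033],"xyz":[-0.022,0.0216,0.034],"grip":45}

```text
clock: 15.03
tool_pos: [0.4752, -0.1888, 0.0944]
eef_rot: [-0.038, 0.947, 0.012, 0.317]
contact_force: [-0.7, 0.5, -0.2]
opening: 0.824
finger_force: 0.0
```

```bash
python3 - <<'E'
from h import *
for z in(.11,.034): goalf([.4645,-.189,z],.08,np.radians(37),.019)
E
```

```text
xyz [-0.0008  0.0007  0.0001] rot [-0.0005  0.0008  0.0003] rows 0.025900467116263287 q [ 1.19  1.37 -1.46  2.49  2.2   1.17  0.16]
xyz [0.0449 0.0007 0.0607] rot [-0.0005  0.0008  0.0003] rows 1.812086983760097 q [ 1.19  1.37 -1.46  2.49  2.2   1.17  0.16]
```

Call:
carry_out:
  plan:
    - {"rot":[0,0,0],"xyz":[0.009,0.0005,0.012],"grip":45}
    - {"rot":[0,0,0],"xyz":[0.018,0.0005,0.024],"grip":45}
    - {"rot":[0,0,0],"xyz":[0.027,0.0005,0.036],"grip":45}
    - {"rot":[0,0,0],"xyz":[0.036,0.0005,0.049],"grip":45}
    - {"rot":[0,0,0],"xyz":[0.042,0.0005,0.057],"grip":45}
    - {"rot":[0,0,0],"xyz":[0.045,0.0005,0.061],"grip":45}
    - {"rot":[0,0,0],"xyz":[0.045,0.0005,0.061],"grip":45}
    - {"rot":[0,0,0],"xyz":[0.045,0.0005,0.061],"grip":45}

```text
clock: 15.7
tool_pos: [0.4772, -0.1879, 0.019]
eef_rot: [-0.037, 0.947, 0.013, 0.318]
contact_force: [1.2, -0.4, -0.6]
opening: 0.821
finger_force: 0.0
```

```bash
python3 - <<'E'
from h import *
goalf([.4645,-.189,.034],.08,np.radians(37),.019)
im=r.snapshot('scene')[190:340,230:430,::-1]; cv2.imwrite('pics/s2.png',cv2.resize(im,None,fx=4,fy=4,interpolation=2))
E
```

```text
xyz [ 0.0011 -0.0001 -0.0007] rot [ 0.0001  0.0022 -0.0009] rows 0.03177404796459205 q [ 1.19  1.56 -1.35  2.47  2.37  1.24  0.2 ]
```

View pics/s2.png

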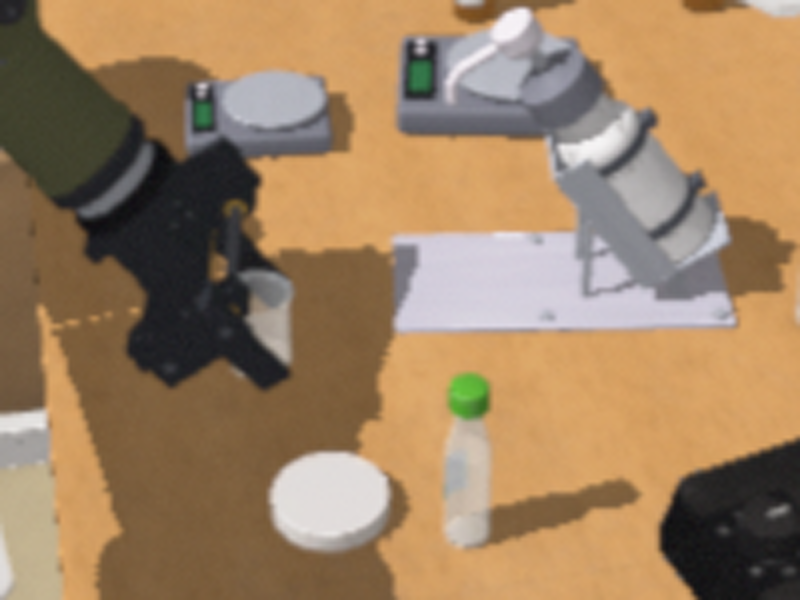

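The beaker at (268,315) stands between the open fingers, and the petri dish and tube are untouched. The spout outlet shows at crop (450,100). I'll close the fingers and lift.

Call:
carry_out:
  plan:
    - {"rot":[0,0,0],"xyz":[0,0,0],"grip":80}
    - {"rot":[0,0,0],"xyz":[0,0,0],"grip":110}
    - {"rot":[0,0,0],"xyz":[0,0,0],"grip":130}
    - {"rot":[0,0,0],"xyz":[0,0,0],"grip":150}
    - {"rot":[0,0,0],"xyz":[0,0,0],"grip":150}
    - {"rot":[0,0,0],"xyz":[0,0,0],"grip":150}
  squeeze: 10

```text
clock: 16.25
tool_pos: [0.4776, -0.1875, 0.0189]
eef_rot: [-0.038, 0.947, 0.013, 0.318]
contact_force: [-0.5, -0.7, 1.5]
opening: 0.502
finger_force: 9.2
```

Call:
carry_out:
  plan:
    - {"rot":[0,0,0],"xyz":[-0.003,0,-0.004],"grip":150}
    - {"rot":[0,0,0],"xyz":[-0.009,0,-0.012],"grip":150}
    - {"rot":[0,0,0],"xyz":[-0.018,0,-0.024],"grip":150}
    - {"rot":[0,0,0],"xyz":[-0.018,0,-0.024],"grip":150}
    - {"rot":[0,0,0],"xyz":[-0.018,0,-0.024],"grip":150}

```text
clock: 16.67
tool_pos: [0.4775, -0.1881, 0.0491]
eef_rot: [-0.038, 0.947, 0.012, 0.318]
contact_force: [0.5, 0.2, -1.6]
opening: 0.499
finger_force: 9.5
```

```bash
python3 - <<'E'
from h import *
print(plane('scene',342.5,215,.15))
st=r.get_state();T=R.from_quat(st['eef_rot']).as_matrix();print('grasp pt',st['tool_pos']-.019*T[:,2],st['q'])
t=np.radians(37)
for g in([.53,-.104,.064],[.594,-.098,.064],[.594,-.098,.039]): goalf(g,.08,t,.019)
E
```

```text
[ 0.58983968 -0.09461291  0.15      ]
grasp pt [ 0.46605353 -0.18895025  0.06427334] [ 1.18172117  1.47887164 -1.3866428   2.48630123  2.31187581  1.21647096
  0.16671265]
xyz [-0.0561  0.0796  0.0427] rot [-0.0012  0.0023  0.0007] rows 2.54969293572673 q [ 1.18  1.48 -1.39  2.49  2.31  1.22  0.17]
xyz [-0.1073  0.0805  0.0815] rot [-0.0012  0.0023  0.0007] rows 3.764038505494298 q [ 1.18  1.48 -1.39  2.49  2.31  1.22  0.17]
xyz [-0.0922  0.0805  0.1014] rot [-0.0012  0.0023  0.0007] rows 3.8126131277724844 q [ 1.18  1.48 -1.39  2.49  2.31  1.22  0.17]
```

Call:
carry_out:
  plan:
    - {"rot":[0,0,0],"xyz":[-0.01,0.015,0.008],"grip":150}
    - {"rot":[0,0,0],"xyz":[-0.023,0.033,0.018],"grip":150}
    - {"rot":[0,0,0],"xyz":[-0.036,0.051,0.028],"grip":150}
    - {"rot":[0,0,0],"xyz":[-0.048,0.069,0.037],"grip":150}
    - {"rot":[0,0,0],"xyz":[-0.056,0.08,0.043],"grip":150}
    - {"rot":[0,0,0],"xyz":[-0.072,0.08,0.055],"grip":150}
    - {"rot":[0,0,0],"xyz":[-0.085,0.08,0.065],"grip":150}
    - {"rot":[0,0,0],"xyz":[-0.085,0.08,0.065],"grip":150}

```text
clock: 17.33
tool_pos: [0.5802, -0.0994, 0.0477]
eef_rot: [-0.037, 0.947, 0.012, 0.318]
contact_force: [0.7, -1.1, -0.4]
opening: 0.504
finger_force: 9.4
```

```bash
python3 - <<'E'
from h import *
t=np.radians(37);print(r.get_state()['contact_force'])
for g in([.595,-.0975,.055],[.595,-.0975,.040]): goalf(g,.08,t,.019)
E
```

```text
[ 0.73122072 -1.05955654 -0.40144267]
xyz [-0.0162  0.0008  0.0222] rot [-0.0017  0.0028 -0.0022] rows 0.6589768105958229 q [ 0.88  1.48 -1.41  2.33  2.28  1.3   0.06]
xyz [-0.0071  0.0008  0.0341] rot [-0.0017  0.0028 -0.0022] rows 0.8364724556258796 q [ 0.88  1.48 -1.41  2.33  2.28  1.3   0.06]
```

Call:
carry_out:
  plan:
    - {"rot":[0,0,0],"xyz":[-0.008,0.001,0.011],"grip":150}
    - {"rot":[0,0,0],"xyz":[-0.016,0.001,0.022],"grip":150}
    - {"rot":[0,0.002,-0.002],"xyz":[-0.013,0.001,0.026],"grip":150}
    - {"rot":[0,0.002,-0.002],"xyz":[-0.01,0.001,0.03],"grip":150}
    - {"rot":[0,0.002,-0.002],"xyz":[-0.008,0.001,0.033],"grip":150}
    - {"rot":[0,0.002,-0.002],"xyz":[-0.007,0.001,0.034],"grip":150}
    - {"rot":[0,0.002,-0.002],"xyz":[-0.007,0.001,0.034],"grip":150}
    - {"rot":[0,0.002,-0.002],"xyz":[-0.007,0.001,0.034],"grip":150}

```text
clock: 18.0
tool_pos: [0.6029, -0.0963, 0.0251]
eef_rot: [-0.039, 0.948, 0.013, 0.317]
contact_force: [0.3, 0.5, 0.0]
opening: 0.5
finger_force: 9.5
```

```bash
python3 - <<'E'
from h import *
t=np.radians(37);print(r.get_state()['contact_force'])
goalf([.595,-.0975,.039],.08,t,.019)
st=r.get_state()
im=r.snapshot('wrist')[:,:,::-1].copy();s=r.snapshot('scene')[190:290,290:430,::-1]
cv2.imwrite('pics/m1.png',np.vstack([cv2.resize(im,(400,250)),cv2.resize(s,(400,286),interpolation=2)]))
E
```

```text
[0.32596929 0.5393583  0.0450455 ]
xyz [-0.002  -0.0006  0.003 ] rot [ 0.0005 -0.0006  0.0018] rows 0.08836454999676178 q [ 0.87  1.52 -1.38  2.25  2.31  1.27  0.1 ]
```

View pics/m1.png

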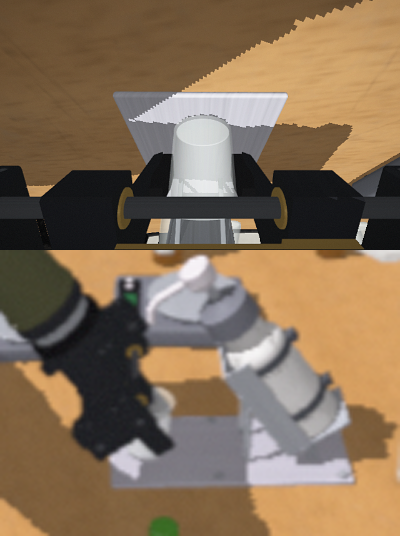

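The wrist view (flipped) shows the plate's near corners at (182,149) and (461,149) in full pixels. The beaker's underside centre is at about (325,210), near the plate, and in the scene crop the beaker is upright.

```bash
python3 - <<'E'
from h import *
st=r.get_state()
B,A=plane('wrist',182.5,149.5,.005,st),plane('wrist',461,149.5,.005,st)
if A[1]<B[1]:A,B=B,A
d=(A-B)/np.linalg.norm(A-B);psi=np.arctan2(-d[0],d[1])
D=(A+B)/2+.045*np.array([np.cos(psi),np.sin(psi),0]);print(A,B,np.linalg.norm(A-B),psi,'drip',D)
print('beaker base',plane('wrist',325,210,.007,st))
T=R.from_quat(st['eef_rot']).as_matrix();print('grasp pt',st['tool_pos']-.019*T[:,2])
E
```

```text
[ 0.54272448 -0.04790144  0.005     ] [ 0.55153591 -0.15294216  0.005     ] 0.10540964364608807 0.08368996833058118 drip [ 0.5919727  -0.09666015  0.005     ]
beaker base [ 0.58468595 -0.09589197  0.007     ]
grasp pt [ 0.59182743 -0.09719509  0.04033428]
```

Call:
carry_out:
  plan:
    - {"rot":[0,0,0],"xyz":[-0.004,0,0.003],"grip":150}
    - {"rot":[0,0,0],"xyz":[-0.004,0,0.0035],"grip":150}
    - {"rot":[0,0,0],"xyz":[-0.0037,0,0.004],"grip":150}
    - {"rot":[0,0,0],"xyz":[-0.0034,0,0.0043],"grip":150}
    - {"rot":[0,0,0],"xyz":[-0.0033,0,0.0046],"grip":150}
    - {"rot":[0,0,0],"xyz":[-0.0033,0,0.0046],"grip":150}

```text
clock: 18.6
tool_pos: [0.6108, -0.0956, 0.0263]
eef_rot: [-0.039, 0.947, 0.013, 0.32]
contact_force: [-2.6, -1.5, 9.3]
opening: 0.505
finger_force: 9.1
```

Call:
carry_out:
  plan:
    - {"rot":[0,0,0],"xyz":[0,0,0],"grip":150}
    - {"rot":[0,0,0],"xyz":[0,0,0],"grip":150}

```text
clock: 18.77
tool_pos: [0.6108, -0.0956, 0.0263]
eef_rot: [-0.039, 0.947, 0.013, 0.32]
contact_force: [-2.5, -1.1, 9.4]
opening: 0.502
finger_force: 9.1
```

```bash
python3 - <<'E'
from h import *
st=r.get_state();T=R.from_quat(st['eef_rot']).as_matrix();print(st['contact_force'],'grasp pt',st['tool_pos']-.019*T[:,2])
goalf([.595,-.097,.0385],.08,np.radians(37),.019)
im=r.snapshot('wrist')[:,:,::-1]
cv2.imwrite('pics/w3.png',cv2.resize(im[120:360,180:480],None,fx=2.6,fy=2.4,interpolation=2))
E
```

```text
[-2.47556869 -1.11345886  9.35157808] grasp pt [ 0.59930168 -0.0965215   0.04144858]
xyz [ 0.0053 -0.0001 -0.0003] rot [0.0002 0.006  0.0022] rows 0.12831344121685123 q [ 0.86  1.52 -1.38  2.24  2.31  1.26  0.11]
```

View pics/w3.png

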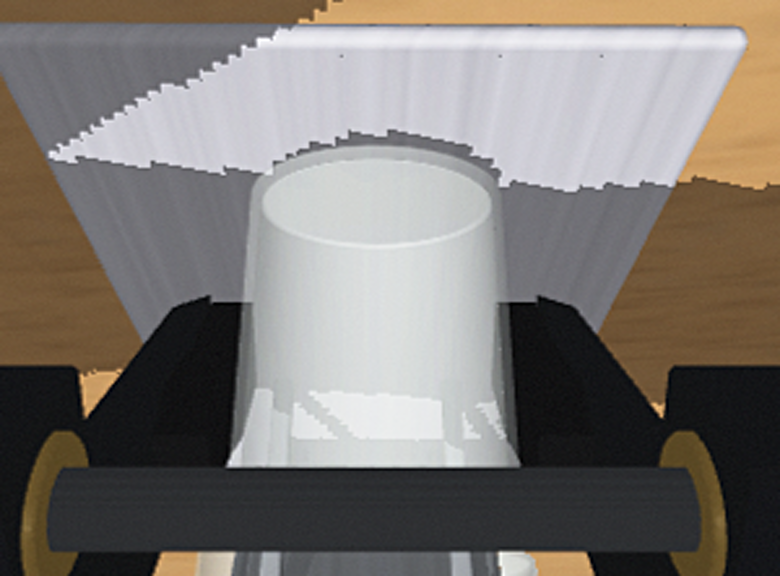

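```bash
python3 - <<'E'
from h import *
st=r.get_state()
print('floor',plane('wrist',325,204.2,.008,st),'front',plane('wrist',325,181.3,.006,st)+[.022,.002,0])
print('edge mid', plane('wrist',325,130.5,.0035,st), 'corner',plane('wrist',466.5,132.5,.005,st))
E
```

```text
floor [ 0.58773281 -0.09565651  0.008     ] front [ 0.59564738 -0.09488107  0.006     ]
edge mid [ 0.54728128 -0.09917498  0.0035    ] corner [ 0.54256155 -0.04837575  0.005     ]
```

Call:
carry_out:
  plan:
    - {"rot":[0,0,0],"xyz":[-0.0005,0,-0.0005],"grip":125}
    - {"rot":[0,0,0],"xyz":[-0.0005,0,-0.0007],"grip":105}
    - {"rot":[0,0,0],"xyz":[-0.0005,0,-0.0007],"grip":80}
    - {"rot":[0,0,0],"xyz":[-0.0005,0,-0.0007],"grip":50}
    - {"rot":[0,0,0],"xyz":[-0.0005,0,-0.0007],"grip":45}
    - {"rot":[0,0,0],"xyz":[0.003,0,-0.01],"grip":45}
    - {"rot":[0,0,0],"xyz":[0.008,0,-0.025],"grip":45}
    - {"rot":[0,0,0],"xyz":[0.015,0,-0.045],"grip":45}

```text
clock: 19.48
tool_pos: [0.5692, -0.099, 0.0502]
eef_rot: [-0.038, 0.948, 0.013, 0.316]
contact_force: [-0.4, 0.5, -0.7]
opening: 0.826
finger_force: 0.0
```

Call:
carry_out:
  plan:
    - {"rot":[0,0,0],"xyz":[0.005,0,-0.03],"grip":45}
    - {"rot":[0,0,0],"xyz":[0.01,0,-0.065],"grip":45}
    - {"rot":[0,0,0],"xyz":[0.01,0,-0.1],"grip":45}
    - {"rot":[0,0,0],"xyz":[0,0,-0.13],"grip":45}
    - {"rot":[0,0,0],"xyz":[0,0,-0.13],"grip":150}

```text
clock: 19.9
tool_pos: [0.4923, -0.1058, 0.16]
eef_rot: [-0.04, 0.946, 0.01, 0.321]
contact_force: [0.3, -0.1, 0.5]
opening: 0.766
finger_force: 0.0
```

```bash
python3 - <<'E'
from h import *
from t import *
st=r.get_state();print(st['tool_pos'],st['q'])
for z in(.09,.04,.015):
    p=np.array([.628,-.096,.215])+z*np.array([-np.sin(.61)*np.cos(.08),-np.sin(.61)*np.sin(.08),np.cos(.61)])
    goalf(p,.08,.61); print(p,ik(p,pose(.08,.61,1),st['q']))
im=r.snapshot('top')[:,:,::-1];s=r.snapshot('scene')[:,:,::-1]
cv2.imwrite('pics/m2.png',np.vstack([cv2.resize(im[130:220,290:390],None,fx=5,fy=3.3,interpolation=2),cv2.resize(s[190:280,320:420],None,fx=5,fy=3.3,interpolation=2)]))
E
```

```text
[ 0.4923129  -0.10581462  0.16001416] [ 0.94082945  1.13416911 -1.45096943  2.55709291  2.12541782  1.18430908
 -0.19101995]
xyz [-0.1453 -0.0022 -0.0509] rot [-0.0037  0.0432  0.0065] rows 3.6930087577025428 q [ 0.94  1.13 -1.45  2.56  2.13  1.18 -0.19]
[ 0.57660683 -0.10012025  0.28876832] (array([ 1.00979852,  0.89136963, -1.46999996,  2.128129  ,  1.63475645,
        0.84885022,  0.3399618 ]), np.float64(2.4146217420031614e-07), np.float64(1.0484345925150376e-05))
xyz [-0.1432 -0.002  -0.0009] rot [-0.0037  0.0432  0.0065] rows 3.4336782199555005 q [ 0.94  1.13 -1.45  2.56  2.13  1.18 -0.19]
[ 0.60515859 -0.09783122  0.24778592] (array([ 0.9590392 ,  1.03766978, -1.46999954,  2.10159262,  1.75463619,
        0.94964727,  0.31770882]), np.float64(1.8112361644642018e-07), np.float64(8.37328877011542e-06))
xyz [-0.1421 -0.0019  0.024 ] rot [-0.0037  0.0432  0.0065] rows 3.4560579286886526 q [ 0.94  1.13 -1.45  2.56  2.13  1.18 -0.19]
[ 0.61943447 -0.09668671  0.22729472] (array([ 0.93784149,  1.10713219, -1.47      ,  2.08206383,  1.80591035,
        0.99222177,  0.32124844]), np.float64(1.6443073819893704e-07), np.float64(7.63489702965483e-06))
```

View pics/m2.png

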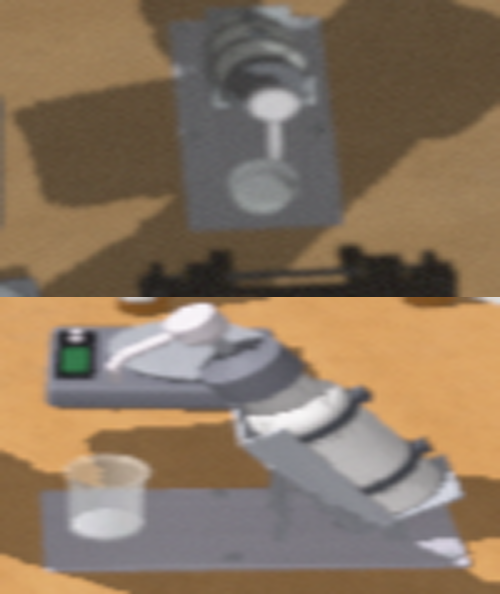

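The beaker stands upright on the plate at top crop (264,187) and scene crop base (107,523). It may be a little too near and to +y, so I'll measure it.

```bash
python3 - <<'E'
from h import *
T=lambda x,y:('top',(x+.5)/5-.5+290,(y+.5)/3.3-.5+130)
S=lambda x,y:('scene',(x+.5)/5-.5+320,(y+.5)/3.3-.5+190)
print('rim top',plane(*T(264,187),.063)); print('base scene',plane(*S(107,523),.007),'rim scene',plane(*S(108,472),.063))
A,B=plane(*T(190,230),.005),plane(*T(342,225),.005)
def drip(A,B):
    d=(A-B)/np.linalg.norm(A-B);n=np.array([d[1],-d[0],0]);return (A+B)/2+.045*n,np.linalg.norm(A-B)
print('drip top',drip(A,B)); A,B=plane(*S(40,491),.005),plane(*S(44,568),.005);print('drip scene',drip(A,B))
print('spout end top @.155',plane(*T(275,158),.155),'scene',plane(*S(112,368),.155),tri(ray(*T(275,158)),ray(*S(112,368))))
print('head top',tri(ray(*T(274,104)),ray(*S(193,322))),plane(*T(274,104),.215))
E
```

```text
rim top [ 0.57991733 -0.09695356  0.063     ]
base scene [ 0.59769576 -0.42987114  0.007     ] rim scene [ 0.59781529 -0.43668671  0.063     ]
drip top (array([ 0.5932002, -0.0982666,  0.005    ]), np.float64(0.10752571417054073))
drip scene (array([ 0.6133218 , -0.43090498,  0.005     ]), np.float64(0.0678231665698654))
spout end top @.155 [ 0.58874271 -0.09978677  0.155     ] scene [ 0.59858751 -0.43654739  0.155     ] [ 0.62315282 -0.12021464 -0.12313791]
head top [ 0.67100704 -0.11618841 -0.0692948 ] [ 0.62628767 -0.09596071  0.215     ]
```

```bash
python3 - <<'E'
from h import *
S=lambda x,y:('scene',(x+.5)/5-.5+320,(y-297+.5)/3.3-.5+190)
T=lambda x,y:('top',(x+.5)/5-.5+290,(y+.5)/3.3-.5+130)
print('base scene',plane(*S(107,523),.007),'rim scene',plane(*S(108,472),.063))
A,B=plane(*S(40,491),.005),plane(*S(44,568),.005)
d=(A-B)/np.linalg.norm(A-B);n=np.array([d[1],-d[0],0]);print((A+B)/2+.045*n,np.linalg.norm(A-B))
print('spout',plane(*S(112,368),.155),tri(ray(*T(275,158)),ray(*S(112,368))))
print('head top',tri(ray(*T(274,104)),ray(*S(193,322))))
# robust: contour of beaker in top by brightness
im=r.snapshot('wrist');st=r.get_state();cv2.imwrite('pics/w4.png',im[:,:,::-1])
print(proj('wrist',[.585,-.097,.007],st),proj('wrist',[.594,-.098,.007],st))
E
```

```text
base scene [ 0.58729063 -0.09902054  0.007     ] rim scene [ 0.58739499 -0.1015894   0.063     ]
[ 0.5954162  -0.10221936  0.005     ] 0.10722477240539555
spout [ 0.58809877 -0.08319448  0.155     ] [ 0.58746595 -0.09915333  0.16469276]
head top [ 0.62950066 -0.09620084  0.20734714]
[323.63731912 164.35861611] [321.85799281 170.44227955]
```

```bash
python3 - <<'E'
from h import *
q=np.array([-.039,.947,.013,.320]);st={'tool_pos':np.array([.6108,-.0956,.0263]),'eef_rot':q/np.linalg.norm(q)}
for z in(.006,.008,.01):
    a,b=plane('wrist',325,185.4,z,st),plane('wrist',325,222.9,z,st);l,rr=plane('wrist',281,204,z,st),plane('wrist',369.5,204,z,st)
    print(z,a[0],b[0],(a+b)/2,b[0]-a[0],np.linalg.norm(l-rr))
w=cv2.imread('pics/w4.png');print(w[60:240:4,323].tolist())
E
```

```text
0.006 0.5764435250261979 0.6070576670379889 [ 0.5917506  -0.09525971  0.006     ] 0.030614142011791023 0.04110329862961826
0.008 0.5738912829667666 0.6038222717778112 [ 0.58885678 -0.09551729  0.008     ] 0.029930988811044612 0.04018608037116626
0.01 0.5713390409073352 0.6005868765176335 [ 0.58596296 -0.09577488  0.01      ] 0.02924783561029831 0.039268862112714305
[[103, 161, 206], [111, 172, 217], [55, 84, 109], [60, 92, 118], [57, 90, 117], [61, 91, 118], [57, 91, 118], [56, 89, 116], [56, 89, 118], [58, 91, 119], [57, 86, 114], [57, 90, 117], [58, 90, 118], [61, 92, 122], [61, 93, 119], [61, 93, 120], [61, 93, 120], [61, 95, 123], [140, 132, 131], [125, 119, 118], [125, 119, 117], [124, 118, 118], [194, 191, 188], [222, 220, 217], [223, 223, 219], [223, 223, 219], [223, 224, 220], [225, 225, 220], [225, 225, 220], [236, 236, 234], [217, 218, 215], [217, 218, 214], [217, 215, 214], [214, 215, 211], [179, 179, 173], [188, 185, 181], [183, 181, 180], [186, 184, 182], [183, 183, 181], [181, 181, 179], [185, 185, 182], [218, 216, 213], [120, 115, 112], [122, 116, 117], [121, 114, 114]]
```

```bash
python3 - <<'E'
from h import *
st=r.get_state();w=cv2.imread('pics/w4.png').astype(int)
g=w[120:230,323].sum(1)//3;print(list(zip(range(120,230,1),g.tolist()))[5:65])
for v in(130,131,146,148,176): print(v,plane('wrist',323,v,.005 if v<140 else .007,st))
print([(u,int(w[160,u].sum()//3)) for u in range(270,380,3)])
E
```

```text
[(125, 89), (126, 87), (127, 89), (128, 93), (129, 95), (130, 101), (131, 125), (132, 134), (133, 139), (134, 124), (135, 120), (136, 120), (137, 121), (138, 120), (139, 124), (140, 120), (141, 121), (142, 122), (143, 122), (144, 120), (145, 119), (146, 134), (147, 191), (148, 191), (149, 219), (150, 222), (151, 219), (152, 219), (153, 224), (154, 222), (155, 222), (156, 221), (157, 220), (158, 222), (159, 221), (160, 221), (161, 223), (162, 221), (163, 221), (164, 222), (165, 222), (166, 223), (167, 222), (168, 223), (169, 222), (170, 221), (171, 224), (172, 223), (173, 223), (174, 220), (175, 224), (176, 235), (177, 212), (178, 217), (179, 217), (180, 216), (181, 216), (182, 216), (183, 217), (184, 216)]
130 [ 0.54331699 -0.10103032  0.005     ]
131 [ 0.54446011 -0.10093679  0.005     ]
146 [ 0.56052924 -0.09961529  0.007     ]
148 [ 0.56305323 -0.09940878  0.007     ]
176 [ 0.60234205 -0.0961943   0.007     ]
[(270, 125), (273, 120), (276, 120), (279, 125), (282, 119), (285, 119), (288, 124), (291, 120), (294, 117), (297, 119), (300, 119), (303, 125), (306, 210), (309, 217), (312, 219), (315, 222), (318, 222), (321, 220), (324, 222), (327, 222), (330, 218), (333, 218), (336, 213), (339, 210), (342, 207), (345, 198), (348, 122), (351, 120), (354, 123), (357, 120), (360, 122), (363, 120), (366, 119), (369, 116), (372, 119), (375, 118), (378, 122)]
```

The consistent wrist view puts the beaker about 7 mm short of the drip point and within about 2 mm in y, so it's inside the 15 mm tolerance. Next I'll press the pump.

Call:
carry_out:
  plan:
    - {"rot":[0,0.01,0],"xyz":[-0.02,0,-0.02],"grip":255}
    - {"rot":[0,0.02,0.002],"xyz":[-0.045,0,-0.035],"grip":255}
    - {"rot":[0,0.03,0.004],"xyz":[-0.075,-0.001,-0.045],"grip":255}
    - {"rot":[-0.002,0.043,0.006],"xyz":[-0.105,-0.002,-0.051],"grip":255}
    - {"rot":[-0.003,0.043,0.006],"xyz":[-0.13,-0.002,-0.051],"grip":255}
    - {"rot":[-0.003,0.043,0.006],"xyz":[-0.145,-0.002,-0.051],"grip":255}
    - {"rot":[-0.003,0.043,0.006],"xyz":[-0.145,-0.002,-0.051],"grip":255}
    - {"rot":[-0.003,0.043,0.006],"xyz":[-0.145,-0.002,-0.051],"grip":255}

```text
clock: 20.72
tool_pos: [0.5763, -0.1003, 0.2804]
eef_rot: [-0.036, 0.955, 0.015, 0.295]
contact_force: [-0.5, -0.3, -0.5]
opening: 0.032
finger_force: 0.0
```

```bash
python3 - <<'E'
from h import *
st=r.get_state();print(st['tool_pos'])
a=np.array([-np.sin(.61)*np.cos(.08),-np.sin(.61)*np.sin(.08),np.cos(.61)])
for z in(.09,.03,0): goalf(np.array([.628,-.0965,.214])+z*a,.08,.61)
im=r.snapshot('wrist');g=cv2.cvtColor(im,cv2.COLOR_RGB2HSV)
p=proj('wrist',[.628,-.0965,.214],st);print(p)
m=((g[:,:,1]<25)&(g[:,:,2]>200)).astype('uint8');n,l,s,c=cv2.connectedComponentsWithStats(m)
print([(s[i].tolist(),c[i].round(1).tolist()) for i in range(1,n) if s[i][4]>150])
cv2.imwrite('pics/w5.png',im[:,:,::-1])
E
```

```text
[ 0.5763233  -0.10025781  0.28038868]
xyz [-0.0044 -0.0003 -0.0059] rot [ 0.0041 -0.0101 -0.0054] rows 0.17731351894955347 q [ 0.97  0.8  -1.4   2.17  1.63  0.77  0.26]
xyz [-0.005  -0.0006  0.054 ] rot [ 0.0041 -0.0101 -0.0054] rows 1.3016664680667582 q [ 0.97  0.8  -1.4   2.17  1.63  0.77  0.26]
xyz [-0.0053 -0.0007  0.084 ] rot [ 0.0041 -0.0101 -0.0054] rows 2.0195291560002495 q [ 0.97  0.8  -1.4   2.17  1.63  0.77  0.26]
[320.72173221 214.44139735]
[([267, 0, 78, 134, 5158], [296.5, 51.3]), ([340, 0, 27, 33, 450], [351.9, 10.4]), ([609, 166, 31, 41, 642], [627.8, 184.3]), ([575, 181, 22, 15, 191], [585.0, 187.7]), ([281, 182, 20, 34, 237], [289.5, 194.9]), ([476, 194, 138, 121, 9976], [543.8, 260.2]), ([614, 207, 26, 30, 156], [630.6, 220.9]), ([56, 208, 170, 64, 922], [129.8, 226.7]), ([334, 213, 35, 32, 617], [352.2, 228.8]), ([352, 244, 67, 28, 1295], [385.9, 258.2]), ([320, 251, 8, 64, 405], [323.5, 284.0]), ([251, 255, 37, 17, 448], [270.1, 263.7]), ([444, 254, 27, 27, 302], [457.8, 268.1]), ([482, 281, 27, 34, 400], [496.1, 298.7]), ([47, 286, 127, 21, 450], [106.6, 293.1]), ([58, 350, 118, 40, 2094], [135.8, 366.2]), ([296, 350, 56, 40, 2082], [323.5, 369.9]), ([473, 350, 78, 49, 1469], [504.3, 364.7]), ([536, 350, 40, 49, 462], [553.0, 373.5])]
```

Call:
carry_out:
  plan:
    - {"rot":[0.002,-0.005,-0.003],"xyz":[-0.004,0,0.015],"grip":255}
    - {"rot":[0.004,-0.01,-0.005],"xyz":[-0.006,0,0.035],"grip":255}
    - {"rot":[0.004,-0.01,-0.005],"xyz":[-0.006,0,0.05],"grip":255}
    - {"rot":[0.004,-0.01,-0.005],"xyz":[-0.006,0,0.054],"grip":255}
    - {"rot":[0.004,-0.01,-0.005],"xyz":[-0.006,0,0.054],"grip":255}
    - {"rot":[0.004,-0.01,-0.005],"xyz":[-0.006,0,0.054],"grip":255}

```text
clock: 21.27
tool_pos: [0.6112, -0.0968, 0.2401]
eef_rot: [-0.039, 0.953, 0.012, 0.3]
contact_force: [-0.4, -0.2, 0.2]
opening: 0.002
finger_force: 0.0
```

```bash
python3 - <<'E'
from h import *
st=r.get_state();print(st['tool_pos'],st['contact_force'])
a=np.array([-np.sin(.61)*np.cos(.08),-np.sin(.61)*np.sin(.08),np.cos(.61)])
for z in(.03,0): goalf(np.array([.629,-.096,.213])+z*a,.08,.61)
E
```

```text
[ 0.61122149 -0.09680798  0.24010648] [-0.43284401 -0.17221651  0.23883515]
xyz [ 0.001  -0.0006  0.0024] rot [0.0007 0.0005 0.0012] rows 0.06378356992522723 q [ 0.89  0.91 -1.34  2.14  1.76  0.82  0.19]
xyz [ 0.001  -0.0006  0.0324] rot [0.0007 0.0005 0.0012] rows 0.7776182216451557 q [ 0.89  0.91 -1.34  2.14  1.76  0.82  0.19]
```

Now advancing slowly toward contact.

Call:
carry_out:
  plan:
    - {"rot":[0,0,0],"xyz":[0.001,0,0.005],"grip":255}
    - {"rot":[0,0,0],"xyz":[0.001,0,0.01],"grip":255}
    - {"rot":[0,0,0],"xyz":[0.001,0,0.015],"grip":255}
    - {"rot":[0,0,0],"xyz":[0.001,0,0.02],"grip":255}
    - {"rot":[0,0,0],"xyz":[0.001,0,0.024],"grip":255}
    - {"rot":[0,0,0],"xyz":[0.001,0,0.028],"grip":255}
    - {"rot":[0,0,0],"xyz":[0.001,0,0.032],"grip":255}
    - {"rot":[0,0,0],"xyz":[0.001,0,0.032],"grip":255}

```text
clock: 21.93
tool_pos: [0.6302, -0.0959, 0.2139]
eef_rot: [-0.038, 0.953, 0.011, 0.301]
contact_force: [-2.4, -1.1, 1.6]
opening: 0.006
finger_force: 1.7
```

Call:
carry_out:
  plan:
    - {"rot":[0,0,0],"xyz":[0,0,0.002],"grip":255}
    - {"rot":[0,0,0],"xyz":[0,0,0.004],"grip":255}
    - {"rot":[0,0,0],"xyz":[0,0,0.006],"grip":255}
    - {"rot":[0,0,0],"xyz":[0,0,0.008],"grip":255}
    - {"rot":[0,0,0],"xyz":[0,0,0.01],"grip":255}
    - {"rot":[0,0,0],"xyz":[0,0,0.01],"grip":255}

```text
clock: 22.43
tool_pos: [0.6358, -0.0954, 0.206]
eef_rot: [-0.038, 0.953, 0.011, 0.301]
contact_force: [-4.1, -1.6, 4.8]
opening: 0.003
finger_force: 3.3
```

Call:
carry_out:
  plan:
    - {"rot":[0,0,0],"xyz":[0,0,0.001],"grip":255}
    - {"rot":[0,0,0],"xyz":[0,0,0.002],"grip":255}
    - {"rot":[0,0,0],"xyz":[0,0,0.003],"grip":255}
    - {"rot":[0,0,0],"xyz":[0,0,0.004],"grip":255}
    - {"rot":[0,0,0],"xyz":[0,0,0.004],"grip":255}

```text
clock: 22.85
tool_pos: [0.6371, -0.0953, 0.2042]
eef_rot: [-0.039, 0.953, 0.011, 0.302]
contact_force: [-14.8, -4.7, 17.0]
opening: 0.01
finger_force: 11.1
```

Call:
carry_out:
  plan:
    - {"rot":[0,0,0],"xyz":[0,0,0.001],"grip":255}
    - {"rot":[0,0,0],"xyz":[0,0,0.002],"grip":255}
    - {"rot":[0,0,0],"xyz":[0,0,0.002],"grip":255}

```text
clock: 23.1
tool_pos: [0.6373, -0.0953, 0.204]
eef_rot: [-0.039, 0.952, 0.01, 0.302]
contact_force: [-26.7, -7.0, 30.9]
opening: 0.008
finger_force: 20.6
```

Call:
carry_out:
  plan:
    - {"rot":[0,0,0],"xyz":[0,0,-0.004],"grip":255}
    - {"rot":[0,0,0],"xyz":[0,0,-0.009],"grip":255}
    - {"rot":[0,0,0],"xyz":[0,0,-0.014],"grip":255}
    - {"rot":[0,0,0],"xyz":[0,0,-0.02],"grip":255}
    - {"rot":[0,0,0],"xyz":[0,0,-0.03],"grip":255}
    - {"rot":[0,0,0],"xyz":[0,0,-0.05],"grip":255}
    - {"rot":[0,0,0],"xyz":[0,0,-0.08],"grip":255}
    - {"rot":[0,0,0],"xyz":[0,0,-0.11],"grip":255}

```text
clock: 23.77
tool_pos: [0.5753, -0.0994, 0.2915]
eef_rot: [-0.038, 0.953, 0.013, 0.301]
contact_force: [-0.0, -1.4, 0.9]
opening: 0.007
finger_force: 0.0
```

```bash
python3 - <<'E'
from h import *
st=r.get_state();print(st['tool_pos'],st['contact_force'])
im=r.snapshot('top');old=cv2.imread('pics/top0.png')[:,:,::-1]
# head brightness centroid before/after
for a in(old,im):
    c=a[145:185,325:360].astype(int);m=(c.min(2)>200);ys,xs=np.nonzero(m);print(m.sum(),xs.mean()+325,ys.mean()+145)
s=r.snapshot('scene');o=cv2.imread('pics/scene0.png')[:,:,::-1]
for a in(o,s):
    c=a[185:215,335:372].astype(int);m=(c.min(2)>205);ys,xs=np.nonzero(m);print(m.sum(),xs.mean()+335,ys.mean()+185)
for z in(.10,.039): goalf([.583,-.0985,z],.08,np.radians(37),.019)
goalf([.45,-.108,.17],.08,np.radians(37),.019); goalf([.48,-.106,.10],.08,np.radians(37),.019)
E
```

```text
[ 0.57526117 -0.09942592  0.29146078] [-0.02684487 -1.37575635  0.9467357 ]
0 nan nan
0 nan nan
56 356.07142857142856 197.10714285714286
0 nan nan
xyz [0.1062 0.001  0.1823] rot [-0.002  -0.0288  0.0033] rows 5.05902536387679 q [ 0.98  0.77 -1.4   2.17  1.62  0.74  0.26]
xyz [0.1415 0.0013 0.232 ] rot [-0.002  -0.0288  0.0033] rows 6.51733696783256 q [ 0.98  0.77 -1.4   2.17  1.62  0.74  0.26]
xyz [0.1745 0.0021 0.048 ] rot [-0.002  -0.0288  0.0033] rows 4.340063297597424 q [ 0.98  0.77 -1.4   2.17  1.62  0.74  0.26]
xyz [0.1905 0.0019 0.1225] rot [-0.002  -0.0288  0.0033] rows 5.430859984792768 q [ 0.98  0.77 -1.4   2.17  1.62  0.74  0.26]<stdin>:6: RuntimeWarning: Mean of empty slice.
  ret = ret.dtype.type(ret / rcount)
<stdin>:9: RuntimeWarning: Mean of empty slice.
```

Call:
carry_out:
  plan:
    - {"rot":[0,0,0],"xyz":[0.035,0,0],"grip":45}
    - {"rot":[0,0,0],"xyz":[0.07,0,0],"grip":45}
    - {"rot":[0,-0.01,0],"xyz":[0.105,0.001,0.01],"grip":45}
    - {"rot":[-0.002,-0.029,0.003],"xyz":[0.135,0.001,0.03],"grip":45}
    - {"rot":[-0.002,-0.029,0.003],"xyz":[0.145,0.0015,0.05],"grip":45}
    - {"rot":[-0.002,-0.029,0.003],"xyz":[0.148,0.0015,0.06],"grip":45}
    - {"rot":[-0.002,-0.029,0.003],"xyz":[0.148,0.0015,0.06],"grip":45}
    - {"rot":[-0.002,-0.029,0.003],"xyz":[0.148,0.0015,0.06],"grip":45}

```text
clock: 24.53
tool_pos: [0.4897, -0.105, 0.1564]
eef_rot: [-0.037, 0.948, 0.014, 0.314]
contact_force: [0.8, -0.5, -0.0]
opening: 0.587
finger_force: 0.0
```

```bash
python3 - <<'E'
from h import *
st=r.get_state();print(st['tool_pos'],st['opening'])
w=r.snapshot('wrist').astype(int)
p=proj('wrist',[.584,-.098,.007],st);print(p)
u=int(p[0]);g=w[:,u].mean(1).astype(int);v0=int(p[1]);print(v0-30,g[v0-30:v0+30].tolist());print(u-50,w[v0,u-50:u+50:2].mean(1).astype(int).tolist())
s=r.snapshot('scene').astype(int);o=cv2.imread('pics/scene0.png')[:,:,::-1].astype(int)
for a in(o,s):
    c=a[185:215,335:372];m=(c.min(2)>190);ys,xs=np.nonzero(m);print(m.sum(),xs.mean()+335,ys.mean()+185, xs.min(),xs.max(),ys.min(),ys.max())
for z in(.039,): goalf([.584,-.098,z],.08,np.radians(37),.019)
E
```

```text
[ 0.4896675  -0.10499629  0.15638796] 0.5865342752396825
[320.92028894 164.10395202]
134 [127, 132, 133, 117, 119, 119, 119, 120, 119, 118, 119, 118, 118, 112, 135, 201, 181, 190, 222, 220, 220, 219, 217, 221, 220, 217, 218, 220, 220, 217, 220, 218, 220, 219, 220, 218, 219, 220, 220, 219, 219, 220, 219, 222, 233, 206, 213, 214, 211, 214, 213, 213, 213, 212, 213, 212, 214, 213, 213, 215]
270 [223, 211, 117, 119, 124, 119, 118, 118, 122, 120, 117, 116, 116, 121, 121, 113, 163, 219, 216, 217, 217, 219, 219, 218, 219, 220, 220, 217, 217, 217, 217, 212, 210, 208, 205, 203, 203, 133, 118, 119, 118, 120, 117, 117, 118, 118, 118, 117, 113, 116]
75 355.2266666666667 196.84 10 27 1 19
124 351.9596774193548 198.1048387096774 0 27 0 26
xyz [-0.0044 -0.0002  0.1706] rot [ 0.0011 -0.0032 -0.002 ] rows 4.093548019599847 q [ 0.92  1.07 -1.35  2.56  2.19  1.09 -0.26]
```

Call:
carry_out:
  plan:
    - {"rot":[0,0,0],"xyz":[-0.001,0,0.03],"grip":45}
    - {"rot":[0,0,0],"xyz":[-0.002,0,0.06],"grip":45}
    - {"rot":[0,0,0],"xyz":[-0.003,0,0.09],"grip":45}
    - {"rot":[0,-0.002,0],"xyz":[-0.004,0,0.12],"grip":45}
    - {"rot":[0.001,-0.003,-0.002],"xyz":[-0.004,0,0.145],"grip":45}
    - {"rot":[0.001,-0.003,-0.002],"xyz":[-0.004,0,0.16],"grip":45}
    - {"rot":[0.001,-0.003,-0.002],"xyz":[-0.004,0,0.167],"grip":45}
    - {"rot":[0.001,-0.003,-0.002],"xyz":[-0.004,0,0.167],"grip":45}

```text
clock: 25.3
tool_pos: [0.5932, -0.0979, 0.0258]
eef_rot: [-0.037, 0.948, 0.012, 0.317]
contact_force: [-0.1, 0.6, -0.3]
opening: 0.823
finger_force: 0.0
```

```bash
python3 - <<'E'
from h import *
st=r.get_state();print(st['tool_pos'],st['opening'])
goalf([.584,-.0975,.039],.08,np.radians(37),.019)
E
```

```text
[ 0.59321751 -0.09787035  0.0257693 ] 0.8233140841777347
xyz [-0.0006  0.0011  0.0029] rot [-0.0013 -0.0008 -0.0012] rows 0.07651292806583154 q [ 0.81  1.38 -1.17  2.28  2.4   1.13 -0.12]
```

Step 3's condition should already have been met (head up, beaker in place). I'll grip, lift slightly and back out.

Call:
carry_out:
  plan:
    - {"rot":[0,0,0],"xyz":[-0.0006,0.001,0.002],"grip":80}
    - {"rot":[0,0,0],"xyz":[-0.0006,0.001,0.002],"grip":110}
    - {"rot":[0,0,0],"xyz":[-0.0006,0.001,0.002],"grip":130}
    - {"rot":[0,0,0],"xyz":[-0.0006,0.001,0.002],"grip":150}
    - {"rot":[0,0,0],"xyz":[-0.0006,0.001,0.002],"grip":150}
    - {"rot":[0,0,0],"xyz":[-0.0006,0.001,0.002],"grip":150}
  squeeze: 10

```text
clock: 25.8
tool_pos: [0.594, -0.0962, 0.0251]
eef_rot: [-0.038, 0.948, 0.013, 0.317]
contact_force: [-2.4, -1.3, 4.5]
opening: 0.481
finger_force: 9.7
```

Call:
carry_out:
  plan:
    - {"rot":[0,0,0],"xyz":[-0.003,0,-0.004],"grip":150}
    - {"rot":[0,0,0],"xyz":[-0.006,0,-0.008],"grip":150}
    - {"rot":[0,0,0],"xyz":[-0.009,0,-0.013],"grip":150}
    - {"rot":[0,0,0],"xyz":[0,0,-0.022],"grip":150}
    - {"rot":[0,0,0],"xyz":[0.014,0,-0.035],"grip":150}
    - {"rot":[0,0,0],"xyz":[0.028,0,-0.047],"grip":150}
    - {"rot":[0,0,0],"xyz":[0.042,0,-0.06],"grip":150}
    - {"rot":[0,0,0],"xyz":[0.042,0,-0.06],"grip":150}

```text
clock: 26.47
tool_pos: [0.5209, -0.1015, 0.0469]
eef_rot: [-0.039, 0.948, 0.013, 0.315]
contact_force: [-0.7, 0.1, 0.1]
opening: 0.48
finger_force: 9.7
```

```bash
python3 - <<'E'
from h import *
from t import *
st=r.get_state();T=R.from_quat(st['eef_rot']).as_matrix();print(st['tool_pos'],st['finger_force'],'gp',st['tool_pos']-.019*T[:,2])
t=np.radians(37)
for g in([.50,-.02,.12],[.55,.147,.12],[.632,.147,.12],[.632,.147,.073]):
    goalf(g,.08,t,.019);print(ik(off(g,.08,t),pose(.08,t,1),st['q'])[:2])
E
```

```text
[ 0.520858   -0.10146687  0.04693515] 9.749822927878853 gp [ 0.50954139 -0.10242284  0.06216737]
xyz [-0.0325  0.0829 -0.0479] rot [ 0.0026 -0.0051  0.0022] rows 2.4251952943944706 q [ 0.85  1.36 -1.2   2.49  2.42  1.25 -0.22]
(array([ 0.75397102,  1.2978947 , -1.2731656 ,  2.50288228,  2.31502477,
        1.29977889, -0.29805233]), np.float64(3.0234999902963885e-08))
xyz [-0.0835  0.2452 -0.0097] rot [ 0.0026 -0.0051  0.0022] rows 6.215868826116963 q [ 0.85  1.36 -1.2   2.49  2.42  1.25 -0.22]
(array([ 0.38436162,  1.33047575, -1.32233639,  2.29760355,  2.18398249,
        1.42998284, -0.38520289]), np.float64(6.94498437750499e-08))
xyz [-0.149   0.2384  0.0391] rot [ 0.0026 -0.0051  0.0022] rows 6.806416284411474 q [ 0.85  1.36 -1.2   2.49  2.42  1.25 -0.22]
(array([ 0.40496396,  1.33739971, -1.31299959,  2.07431944,  2.15964374,
        1.28928499, -0.18491913]), np.float64(7.760165937761216e-08))
xyz [-0.1209  0.2383  0.0768] rot [ 0.0026 -0.0051  0.0022] rows 6.668449906473514 q [ 0.85  1.36 -1.2   2.49  2.42  1.25 -0.22]
(array([ 0.39628662,  1.42125996, -1.26196644,  2.06892254,  2.25882755,
        1.30028184, -0.21037871]), np.float64(7.137740859041071e-08))
```

Call:
carry_out:
  plan:
    - {"rot":[0,0,0],"xyz":[-0.012,0.01,-0.016],"grip":150}
    - {"rot":[0,0,0],"xyz":[-0.022,0.03,-0.032],"grip":150}
    - {"rot":[0,0,0],"xyz":[-0.03,0.055,-0.047],"grip":150}
    - {"rot":[0,0,0],"xyz":[-0.036,0.085,-0.047],"grip":150}
    - {"rot":[0,0,0],"xyz":[-0.044,0.115,-0.041],"grip":150}
    - {"rot":[0,0,0],"xyz":[-0.053,0.145,-0.033],"grip":150}
    - {"rot":[0,0,0],"xyz":[-0.062,0.175,-0.026],"grip":150}
    - {"rot":[0,0,0],"xyz":[-0.072,0.205,-0.018],"grip":150}

```text
clock: 27.13
tool_pos: [0.5553, 0.1088, 0.1052]
eef_rot: [-0.038, 0.948, 0.013, 0.316]
contact_force: [1.1, 1.1, 0.2]
opening: 0.48
finger_force: 9.8
```

```bash
python3 - <<'E'
from h import *
st=r.get_state();print(st['tool_pos'],st['finger_force'])
t=np.radians(37)
for g in([.632,.147,.10],[.632,.147,.075]): goalf(g,.08,t,.019)
E
```

```text
[0.55531471 0.10883946 0.10516305] 9.777874211397801
xyz [-0.0605  0.0318  0.0709] rot [ 0.0012 -0.0013  0.    ] rows 2.3617211518043817 q [ 0.34  1.34 -1.46  2.42  2.08  1.61 -0.47]
xyz [-0.0454  0.0318  0.0909] rot [ 0.0012 -0.0013  0.    ] rows 2.5538059200846144 q [ 0.34  1.34 -1.46  2.42  2.08  1.61 -0.47]
```

Call:
carry_out:
  plan:
    - {"rot":[0,0,0],"xyz":[-0.012,0.015,0.01],"grip":150}
    - {"rot":[0,0,0],"xyz":[-0.025,0.026,0.025],"grip":150}
    - {"rot":[0,0,0],"xyz":[-0.04,0.03,0.044],"grip":150}
    - {"rot":[0,0,0],"xyz":[-0.053,0.03,0.061],"grip":150}
    - {"rot":[0,0,0],"xyz":[-0.06,0.03,0.071],"grip":150}
    - {"rot":[0,0,0],"xyz":[-0.06,0.03,0.071],"grip":150}
    - {"rot":[0,0,0],"xyz":[-0.06,0.03,0.071],"grip":150}

```text
clock: 27.72
tool_pos: [0.6429, 0.1435, 0.0843]
eef_rot: [-0.037, 0.948, 0.013, 0.316]
contact_force: [-0.7, -0.1, -0.2]
opening: 0.481
finger_force: 9.8
```

```bash
python3 - <<'E'
from h import *
st=r.get_state();print(st['tool_pos'],st['finger_force'])
t=np.radians(37)
for g in([.631,.147,.078],[.631,.147,.0735]): goalf(g,.08,t,.019)
E
```

```text
[0.64286289 0.14352979 0.0842918 ] 9.778014213023027
xyz [0.013  0.0044 0.0171] rot [-0.0002 -0.0016 -0.0012] rows 0.5255134720738929 q [ 0.32  1.39 -1.42  2.14  2.14  1.48 -0.25]
xyz [0.0157 0.0044 0.0207] rot [-0.0002 -0.0016 -0.0012] rows 0.6315940529514751 q [ 0.32  1.39 -1.42  2.14  2.14  1.48 -0.25]
```

Call:
carry_out:
  plan:
    - {"rot":[0,0,0],"xyz":[0.004,0.002,0.005],"grip":150}
    - {"rot":[0,0,0],"xyz":[0.007,0.004,0.01],"grip":150}
    - {"rot":[0,0,0],"xyz":[0.011,0.004,0.014],"grip":150}
    - {"rot":[0,0,0],"xyz":[0.013,0.004,0.017],"grip":150}
    - {"rot":[0,0,0],"xyz":[0.0138,0.004,0.0182],"grip":150}
    - {"rot":[0,0,0],"xyz":[0.0145,0.004,0.0192],"grip":150}
    - {"rot":[0,0,0],"xyz":[0.015,0.004,0.0198],"grip":150}
    - {"rot":[0,0,0],"xyz":[0.015,0.004,0.0198],"grip":150}

```text
clock: 28.38
tool_pos: [0.6424, 0.1474, 0.0592]
eef_rot: [-0.038, 0.948, 0.013, 0.316]
contact_force: [-1.3, 0.4, 0.1]
opening: 0.481
finger_force: 9.8
```

Call:
carry_out:
  plan:
    - {"rot":[0,0,0],"xyz":[0,0,0],"grip":150}
    - {"rot":[0,0,0],"xyz":[0,0,0],"grip":150}

```text
clock: 28.55
tool_pos: [0.6425, 0.1475, 0.0595]
eef_rot: [-0.038, 0.948, 0.013, 0.317]
contact_force: [-0.3, 0.2, -0.8]
opening: 0.479
finger_force: 9.8
```

Call:
carry_out:
  plan:
    - {"rot":[0,0,0],"xyz":[0.0004,0,0.0006],"grip":150}
    - {"rot":[0,0,0],"xyz":[0.0008,0,0.0011],"grip":150}
    - {"rot":[0,0,0],"xyz":[0.0011,0,0.0015],"grip":150}
    - {"rot":[0,0,0],"xyz":[0.0011,0,0.0015],"grip":150}

```text
clock: 28.88
tool_pos: [0.6426, 0.1475, 0.0581]
eef_rot: [-0.038, 0.948, 0.013, 0.317]
contact_force: [-2.0, -1.3, 4.1]
opening: 0.485
finger_force: 9.7
```

Call:
carry_out:
  plan:
    - {"rot":[0,0,0],"xyz":[0,0,0.0003],"grip":130}
    - {"rot":[0,0,0],"xyz":[0,0,0.0003],"grip":110}
    - {"rot":[0,0,0],"xyz":[0,0,0],"grip":85}
    - {"rot":[0,0,0],"xyz":[0,0,0],"grip":50}
    - {"rot":[0,0,0],"xyz":[0,0,0],"grip":45}
    - {"rot":[0,0,0],"xyz":[0.003,0,-0.012],"grip":45}
    - {"rot":[0,0,0],"xyz":[0.004,0,-0.03],"grip":45}
    - {"rot":[0,0,0],"xyz":[0.004,0,-0.06],"grip":45}

```text
clock: 29.55
tool_pos: [0.6025, 0.1434, 0.1009]
eef_rot: [-0.037, 0.948, 0.012, 0.315]
contact_force: [-0.5, 0.7, 0.1]
opening: 0.824
finger_force: 0.0
```

Call:
carry_out:
  plan:
    - {"rot":[0,0,0],"xyz":[0,0,-0.03],"grip":45}
    - {"rot":[0,0,0],"xyz":[0,0,-0.06],"grip":45}
    - {"rot":[0,0,0],"xyz":[0,0,-0.09],"grip":45}
    - {"rot":[0,0,0],"xyz":[0,0,-0.11],"grip":45}
    - {"rot":[0,0,0],"xyz":[0,0,-0.11],"grip":45}
    - {"rot":[0,0,0],"xyz":[0,0,-0.11],"grip":45}

```text
clock: 30.05
tool_pos: [0.5379, 0.1392, 0.1919]
eef_rot: [-0.038, 0.947, 0.013, 0.318]
contact_force: [0.2, -0.0, -0.7]
opening: 0.822
finger_force: 0.0
```

```bash
python3 - <<'E'
from h import *
st=r.get_state();print(st['tool_pos'],st['opening'])
w=r.snapshot('wrist').astype(int);cv2.imwrite('pics/w6.png',w[:,:,::-1])
p=proj('wrist',[.632,.147,.041],st);print(p);u,v=map(int,p)
g=w[:,u].mean(1).astype(int);print(v-40,g[v-40:v+60].tolist());print(u-60,w[v,u-60:u+60:2].mean(1).astype(int).tolist())
for n in('top','scene'):
    a=r.snapshot(n);b=cv2.imread(f'pics/{n}0.png')[:,:,::-1]
    for P in([.632,.147,.038],[.632,.147,.096]):print(n,proj(n,P))
    d=cv2.absdiff(a,b).max(2);q=proj(n,[.632,.147,.065]).astype(int);d=d[q[1]-20:q[1]+20,q[0]-20:q[0]+20]
    ys,xs=np.nonzero(d>25);print(n,q,len(xs),xs.min()+q[0]-20,xs.max()+q[0]-20,ys.min()+q[1]-20,ys.max()+q[1]-20)
    cv2.imwrite(f'pics/{n}9.png',a[:,:,::-1])
E
```

```text
[0.53786188 0.13918994 0.19194313] 0.8220916280353168
[322.38132686 161.62044039]
121 [185, 186, 178, 173, 183, 182, 175, 176, 176, 180, 187, 182, 177, 185, 184, 183, 181, 183, 181, 184, 185, 184, 178, 174, 187, 217, 154, 171, 210, 205, 205, 206, 207, 206, 206, 206, 206, 206, 206, 206, 207, 206, 207, 205, 206, 205, 206, 207, 207, 207, 208, 208, 207, 211, 222, 197, 200, 203, 200, 200, 202, 201, 201, 200, 201, 201, 201, 202, 202, 204, 201, 168, 185, 213, 149, 155, 154, 161, 190, 194, 192, 193, 192, 191, 193, 194, 180, 149, 154, 156, 153, 154, 157, 154, 156, 155, 150, 153, 168, 191]
262 [82, 83, 81, 63, 72, 103, 101, 102, 99, 101, 101, 100, 101, 97, 98, 100, 98, 99, 96, 97, 146, 206, 203, 203, 205, 206, 207, 205, 206, 209, 207, 204, 204, 203, 202, 202, 198, 195, 195, 187, 188, 93, 198, 186, 184, 182, 177, 93, 94, 97, 95, 95, 90, 93, 95, 92, 93, 97, 98, 62]
top [272.36869811 172.29613552]
top [270.43246891 168.0738207 ]
top [271 170] 719 251 290 150 189
scene [357.27854586 204.32087799]
scene [357.77388176 188.73313359]
scene [357 197] 433 337 376 186 216[ WARN:0@0.432] global loadsave.cpp:1063 imwrite_ Unsupported depth image for selected encoder is fallbacked to CV_8U.
```

The beaker's wrist-view profile, centred on pixel (322,162), matches an upright beaker at the pan centre. The hand is clear of everything, so I'm handing in.

```bash
python3 -c "
from plant import r
print(r.finish_job())"
```

```text
the job is handed in; nothing more can be done
None
```

I handed the job in after about 30 s of the 61 s allowed: the beaker stood under the spout, the pump was pressed to its stop (about 40 N) and let back up, and the beaker now stands released near the centre of the larger scale's pan. It was about 7 mm short of the drip point (15 mm allowed), and the hand-in returned no verdict.

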